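# Bring a clamped buckle up to the locating tongue from one side

### The arm

A 7-joint arm with a two-finger parallel gripper is mounted at the origin on the work surface. World frame = base frame: x ahead of the robot, y to its left, z up, the work surface at z = 0. Lengths are in m, angles in rad, forces in N, time in s.
With the tool pointing down it reaches from about 0.4 to 0.875 m from the base axis. Payload 4.4 kg.
Tool frame: the origin (TCP) lies on the centre line of the jaws, within the pads' length; the fingertips stand 8 mm ahead of it and the grasp point (between the pads) lies 11 mm behind it; z points along the fingers, y is the direction in which the jaws open and shut (so a half turn about z gives the same grasp; the last joint's range is limited). The gripper opens to 85 mm and grips with 20 to 120 N. Pads are 22 mm wide; open, the fingers measure 114 mm over their backs; the gripper's body (76 mm by 85 mm) begins 54 mm behind the grasp point. The pads swing forward as they close: fully open they stand 13 mm farther back than shut.
Start: joints at [-1.299, 0.628, 0.038, 1.517, -0.027, 0.996, -0.02], TCP at [0.215, 0.613, 0.209] pointing down, gripper open.
Joint ranges: [-3.06, 3.06], [-0.37, 2.12], [-1.25, 1.32], [0.18, 2.47], [-1.1, 4.24], [0.23, 1.98], [-2.94, 2.94]. Speed limits (rad/s): [2.57, 2.57, 3.14, 3.14, 3.14, 3.14, 3.14].

### API

Orientations are given as a 3x3 rotation matrix whose columns are the frame's x, y, z axes.
In Python, from workcell import sense, grab_frame, job_done gives the robot as it stands.
- The arm moves only by the tool arm_command, never from a script. Its argument "deltas" is a list of rows, each an object of numbers: "x", "y", "z": the shift along the tool's x, y, z each as a share of 600 mm, from -1 to 1; "wx", "wy", "wz": the turn, a rotation vector about the tool's x, y, z each as a share of 180 degrees, from -1 to 1; "hand": the finger opening in mm, from 0 to 85.4. A call has 1 to 20 rows; each row shifts and turns the commanded pose from where the row before left it, along the tool's axes as they then stand; what a row does not reach is not made up. A row lasts 1/12 s, in which the tool goes at most 41.7 mm and 7.16 degrees, less where a joint would pass 70% of its speed; a pose out of reach is approached as far as the arm can. A call with a number of a shift or a turn outside -1 to 1 is refused whole. A call with a gripper value outside its range is refused whole. The fingers move at their own pace and stop on an object; the grip force is fixed at half the most. Time passes only in rows, so rows that do not move let the fingers close. It gives the time, the measured TCP pose, the force and the opening at its end, in the units of the state.
- sense(): the state, without advancing time (a new reading comes with each control period).
- grab_frame(name): name is "side" or "top" or "wrist"; returns a dict with "pixels" (480x640x3 uint8, blue, green, red), "camera_matrix" (3x3 intrinsics, pixels), "T" (4x4, takes a point from camera to world coordinates). Camera axes: x right, y up, looking along -z (the intrinsics and any distortion apply to the point x, -y, -z); pixel columns grow to the right and rows downward; lengths in m; the calibration is good to about 2 mm. A picture is of the moment at which its call begins. There is no depth.
- job_done(): hands the job in, once; it reports no verdict.
The state is a dict: "time": time; "joints": joint angles; "joint_vel": joint speeds; "effort": joint torques, N m; "tcp_pos": TCP position; "tool_rot": TCP orientation; "ft_force": force on the tool from outside, world axes, zero at the start; "moment": the same for the moment, N m; "opening": finger opening in m.
Only numpy, scipy, OpenCV 4.12 (cv2) and the standard library are available. Lean on these libraries where they do the work, as an engineer would, in place of code of your own. Each camera call takes 0.05 s, during which the arm holds its last target.

### The job

Set the buckle that is clamped on the jig's screw slide snug against the locating tongue. Wind the crank counter-clockwise until the solid part of the buckle has run past the tongue and its strap window is underneath, push the plunger knob fully home so that the tongue stands in the window, then wind back clockwise until the window's edge comes up snug against the tongue and the slack in the worn screw is out. Feel for it and do not force the crank, let go, and leave the other things on the ledge where they are.

Things in the scene. Friction and masses are not known exactly. Their poses are not given: they have to be found in the camera images.
- jig: grey repair jig, fixed: base 200 x 240 x 45 mm, column (28 mm) at local x -105, head (38 mm wide, z 156-198) from it over the slide; screw slide along local y, crank at its -y end (end block outer face y -115, top z 98). Origin: on the ledge under the locating tongue. Local x points from column to tongue, y along the slide away from the crank, z up
- crank_axis (a point): centre of the handle's circle: on the screw's level axis (parallel to jig y), level with the handle's middle, at jig local (0, -164, 80) mm. The circle has a radius of 24 mm and lies in the jig's x-z plane
- handle (a point): middle of the crank's black handle: 14 mm thick, 46 mm long, parallel to the screw, pointing away from the jig. It revolves freely on its spindle, so a gripper can hold it from above and carry it round the circle without turning itself. The steel crank arm (hub 24 mm across) is 23 mm from here towards the jig; the space above and outside is free
- screw (a joint): turn of the screw, rad, 0 at the start. Grows counter-clockwise seen from the crank end (handle at the top goes to jig -x), which drives the carriage from the crank; clockwise draws it in. 12 mm a turn. Effort at the handle: 1 to 2.5 N running free, rising to 4 N within about a third of a turn once the buckle bears on the tongue. Stays put; may spring back up to 1 rad when let go under load
- seat (a point): centre of the buckle's seat on the carriage, at the buckle's underside, 106 mm above the ledge, on the slide's middle line; moves along jig y only (jig y 0: under the tongue; free to at least +20 mm). Starts 8 to 16 mm on the crank side of the tongue. The black buckle clamped on it is 42 x 59 x 14 mm: solid half away from the crank, strap window (32 mm wide, 23 mm along the slide) towards it
- carriage: aluminium carriage, 100 mm across the slide, 81 mm along it, which carries the buckle's seat and the buckle; origin under its middle, 68 mm above the ledge. The seat is bolted up to 4 mm off the carriage's middle along the slide, the buckle up to 5 mm off the seat's
- nut_mid (a point): middle of the brass screw nut, which has 2 mm of slack (a sixth of a turn) in its bracket. Offset from bracket along jig y: +1 mm when it pushes the carriage from the crank, -1 mm when it draws it towards the crank
- bracket (a point): middle of the nut bracket at the carriage's crank end; fixed on the carriage, 20 mm below seat's height, its y axis along jig y
- knob_top (a point): top of the black mushroom knob (32 mm across) of the locating plunger in the jig's head, on the tongue's axis: 240 mm above the ledge when up, 220 mm when home. Pushed straight down from above against about 4 N of friction; stays where it is left; firm stop after 20 mm
- plunger: the locating plunger, knob and tongue in one; origin on its axis at the knob's underside, 22 mm below knob_top. Its tongue bends at a load of 50 N, which the buckle puts on it when the handle is pushed on with about 6 N
- tongue_tip (a point): lower edge of the flat steel tongue (28 mm across the slide, 6 thick): 128 mm above the ledge when up, 108 when home (12 below the buckle top). The edge to bring to it, the window's edge farther from the crank, is 3 mm from seat along jig +y, +-5 mm (clamped by hand); they meet with the seat at jig y -5 to +5. It fits the window from there to 17 mm on; a seat at +8.5 always suits
- lotion: chrome push dispenser of hand lotion, 66 mm across, 162 mm tall, spout 50 mm out; origin under its centre. Bystander
- jar: green glass jar with a closed hinged steel lid, 90 mm across, 116 mm tall; origin under its centre. Bystander
- flashlight: aluminium flashlight standing on its head, 40 mm across, 151 mm tall; origin under its centre. Bystander
- dish: white ceramic dish of keys, 136 mm across, 32 mm tall; origin under its centre. Bystander
- rivet_tin: open steel tin of rivets, 75 x 55 x 22 mm; origin under its centre. Bystander, in front of the jig
- spare_buckle: a second, loose black buckle, 42 x 59 x 17 mm; origin on its underside. Bystander, in front of the jig (the buckle to set is the clamped one)
- screwdriver: screwdriver lying on the ledge, 170 mm long; origin under its middle. Bystander

How it is judged:
By the outcome, as a careful person would: the job done as asked, in the order asked, and still so for the second after the job is handed in, with the robot touching nothing.
It also fails if it takes over 72 s, if anything falls off the work surface, if the arm or the gripper's body presses on something with over 40 N, if the wrist force passes 120 N, or if a joint passes its speed limit or range.

## Working session

There is one attempt and no reset: what is moved stays moved. The work goes in short steps, Python scripts to look and compute and a tool call to move; the robot and the scene stay as the last step left them, time stands still between calls to the robot, and variables do not carry over. Pictures are saved under pics/ and viewed, and the job is handed in when it is done.

Besides the shell and the picture viewer there is one more tool, called after "Call:" by a JSON object that holds its "method" and its "body", one argument or row to a line. arm_command: Moves the arm, as the interface text tells. Shift numbers are shares of 600 mm and turn numbers shares of 180 degrees, none past 1 either way. Its arguments: {"type":"object","properties":{"deltas":{"type":"array"}},"required":["deltas"]}

```bash
ls; mkdir -p pics
python3 - <<'E'
from workcell import sense, grab_frame
import cv2,numpy as np
s=sense()
for k in s: print(k,np.round(s[k],4).tolist())
for n in ["side","top","wrist"]:
    f=grab_frame(n); cv2.imwrite(f"pics/{n}0.png",f["pixels"]); print(n,f["camera_matrix"].tolist(),np.round(f["T"],4).tolist(),[k for k in f])
E
```

```text
pics
time 0.0
joints [-1.2989, 0.6294, 0.0384, 1.5184, -0.027, 0.9963, -0.02]
joint_vel [-0.0013, -0.0005, -0.0001, 0.0015, -0.0002, 0.0006, 0.0003]
effort [-0.0007, -56.3402, 1.2261, -19.3441, 0.011, 0.0106, 0.0]
tcp_pos [0.2151, 0.6127, 0.2081]
tool_rot [[-0.9435, 0.3314, -0.0006], [0.3314, 0.9435, -0.0018], [-0.0, -0.0019, -1.0]]
ft_force [-0.5595, -0.2607, 0.2399]
moment [-0.0318, -0.0327, 0.0135]
opening 0.0857
side [[599.0953080323492, 0.0, 311.1529261907647], [0.0, 599.0953080323492, 225.96917999143778], [0.0, 0.0, 1.0]] [[0.9887, 0.1008, -0.1113, 0.3879], [-0.1501, 0.6385, -0.7549, -1.0013], [-0.005, 0.763, 0.6463, 1.0238], [0.0, 0.0, 0.0, 1.0]] ['pixels', 'camera_matrix', 'T']
top [[458.2539238772098, 0.0, 327.2952671667819], [0.0, 458.2539238772098, 241.34570337286294], [0.0, 0.0, 1.0]] [[-0.0225, 0.9925, -0.1202, 0.3871], [-0.9997, -0.0212, 0.0117, 0.0182], [0.0091, 0.1204, 0.9927, 1.2269], [0.0, 0.0, 0.0, 1.0]] ['pixels', 'camera_matrix', 'T']
wrist [[373.02432406973554, 0.0, 319.2179333639588], [0.0, 373.02432406973554, 241.32872345032038], [0.0, 0.0, 1.0]] [[0.3324, -0.9026, -0.2735, 0.1459], [0.9431, 0.3173, 0.0991, 0.6373], [-0.0027, -0.2909, 0.9568, 0.3721], [0.0, 0.0, 0.0, 1.0]] ['pixels', 'camera_matrix', 'T']
```

View pics/side0.png

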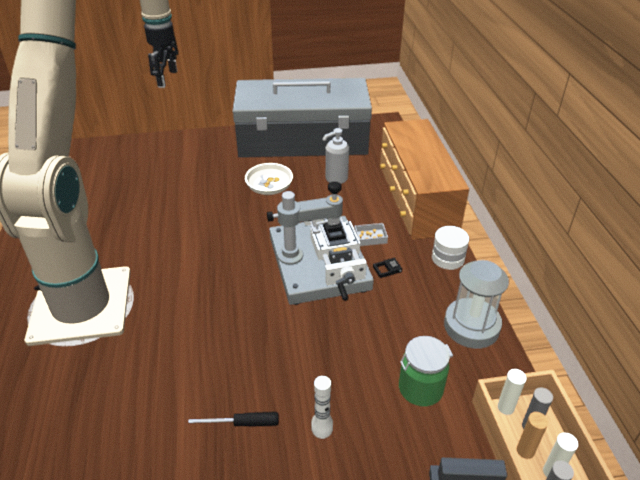

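View pics/top0.png

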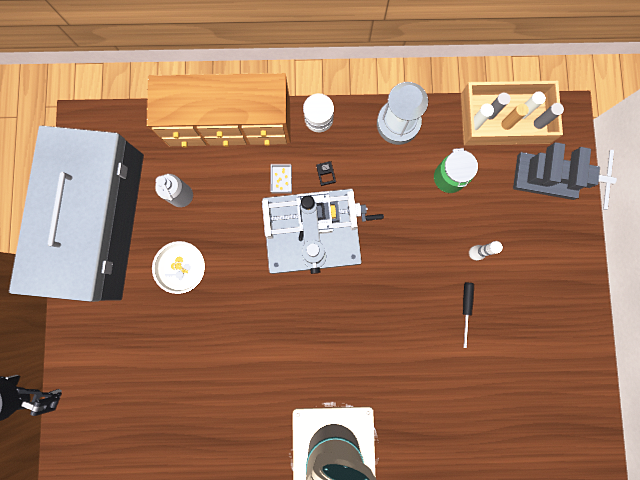

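View pics/wrist0.png

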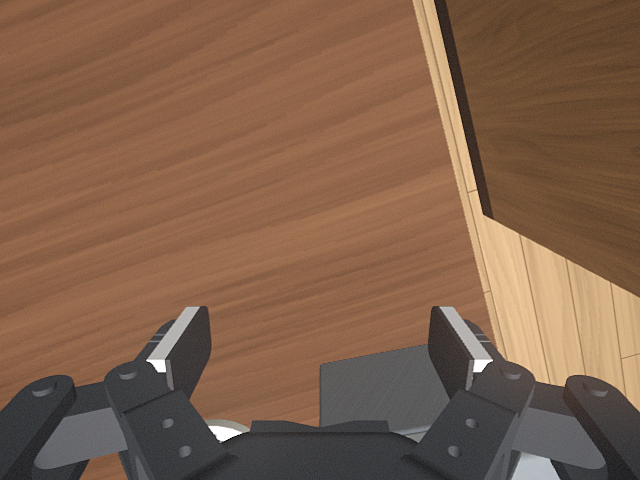

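```bash
cat > h.py <<'E'
import numpy as np,cv2
from workcell import sense, grab_frame
def proj(f,P):
    T=np.array(f["T"]);K=np.array(f["camera_matrix"]);P=np.atleast_2d(P)
    c=(P-T[:3,3])@T[:3,:3]; q=np.c_[c[:,0],-c[:,1],-c[:,2]]
    u=q@K.T; return u[:,:2]/u[:,2:]
def ray(f,uv):
    T=np.array(f["T"]);K=np.array(f["camera_matrix"])
    d=np.linalg.solve(K,[uv[0],uv[1],1.]); d=T[:3,:3]@[d[0],-d[1],-d[2]]
    return T[:3,3],d/np.linalg.norm(d)
def onz(f,uv,z):
    o,d=ray(f,uv); return o+d*(z-o[2])/d[2]
def tri(rs):
    A=0;b=0
    for o,d in rs:
        M=np.eye(3)-np.outer(d,d);A=A+M;b=b+M@o
    return np.linalg.solve(A,b)
def crop(f,x0,y0,w,h,k,name):
    im=f["pixels"][y0:y0+h,x0:x0+w]; cv2.imwrite("pics/"+name,cv2.resize(im,None,fx=k,fy=k,interpolation=cv2.INTER_CUBIC))
E
python3 - <<'E'
from h import *
crop(grab_frame("side"),260,175,140,130,5,"side1.png")
crop(grab_frame("top"),250,155,150,125,5,"top1.png")
E
```

```text
(no output)
```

View pics/side1.png

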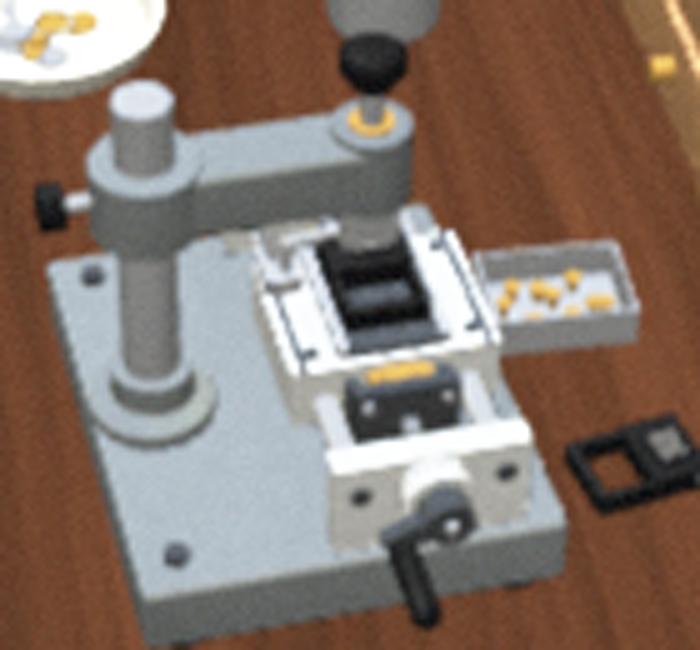

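View pics/top1.png

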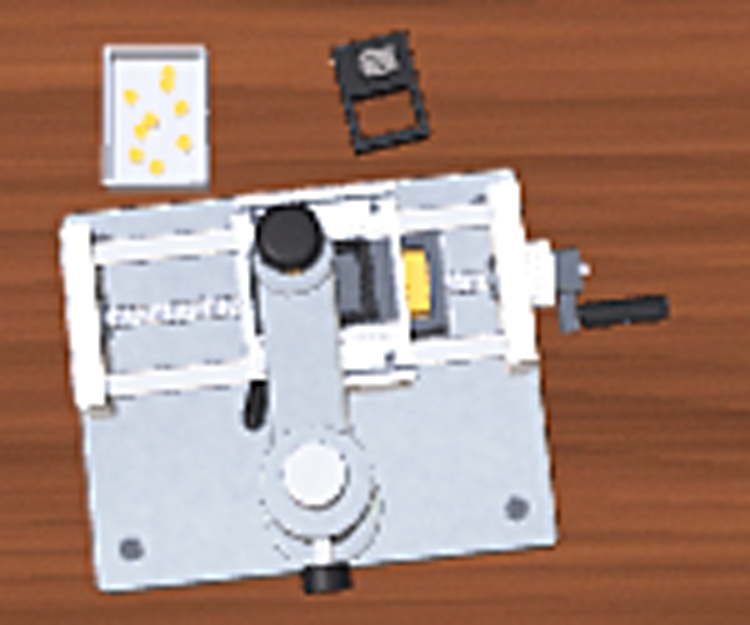

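Run:
```python
from h import *
s=grab_frame("side");t=grab_frame("top")
S=lambda x,y:(260+x/5,175+y/5)
T=lambda x,y:(250+x/5,155+y/5)
def p(n,v): print(n,np.round(np.array(v)*1000,1).tolist())
p("knob tri",tri([ray(s,S(374,50)),ray(t,T(290,233))]))
p("knob top z",onz(t,T(290,233),.238));p("knob side z",onz(s,S(374,50),.238))
p("col tri",tri([ray(s,S(142,98)),ray(t,T(316,473))]))
c={}
for n,f,uv in [("S--",s,S(148,600)),("S+-",s,S(565,543)),("S-+",s,S(50,268)),("T--",t,T(556,545)),("T-+",t,T(97,590))]:
    c[n]=onz(f,uv,.045);p(n,c[n])
for a,b in [("S--","S-+"),("T--","T-+"),]:
    d=c[b]-c[a]; print(np.degrees(np.arctan2(-d[0],d[1])),np.linalg.norm(d))
d=c["S+-"]-c["S--"];print(np.degrees(np.arctan2(d[1],d[0])),np.linalg.norm(d))
# handle
p("h mid",tri([ray(s,S(413,580)),ray(t,T(624,310))]))
p("h tip",tri([ray(s,S(426,612)),ray(t,T(666,306))]))
p("h root",tri([ray(s,S(403,548)),ray(t,T(583,315))]))
```

```text
knob tri [595.7, 46.9, 237.8]
knob top z [595.6, 46.9, 238.0]
knob side z [595.8, 46.6, 238.0]
col tri [490.7, 37.6, 230.6]
S-- [473.4, -85.6, 45.0]
S+- [664.7, -79.9, 45.0]
S-+ [452.7, 147.9, 45.0]
T-- [469.3, -82.1, 45.0]
T-+ [451.3, 155.0, 45.0]
5.080654388572597 0.2344698917622001
4.348248682789471 0.23778169418216094
1.704864899669593 0.1913696801560925
h mid [586.5, -118.2, 73.4]
h tip [587.9, -139.5, 75.4]
h root [585.4, -97.3, 72.0]
```

Call:
{"method": "arm_command", "body": {
  "deltas": [
    {"z": -0.0285, "wz": 0.0365},
    {"z": -0.0285, "wz": 0.0365},
    {"z": -0.0285, "wz": 0.0365},
    {"z": -0.0285, "wz": 0.0365},
    {"z": -0.0285, "wz": 0.0365},
    {"z": -0.0285, "wz": 0.0365},
    {"z": -0.0285, "wz": 0.0365},
    {"z": -0.0285, "wz": 0.0365},
    {"z": -0.0285, "wz": 0.0365},
    {"z": -0.0285, "wz": 0.0365}
  ]
}}

```text
invalid input at $.deltas[0]: expected keys x, y, z, wx, wy, wz, hand
```

Call:
{"method": "arm_command", "body": {
  "deltas": [
    {"x": 0, "y": 0, "z": -0.0285, "wx": 0, "wy": 0, "wz": 0.0365, "hand": 85},
    {"x": 0, "y": 0, "z": -0.0285, "wx": 0, "wy": 0, "wz": 0.0365, "hand": 85},
    {"x": 0, "y": 0, "z": -0.0285, "wx": 0, "wy": 0, "wz": 0.0365, "hand": 85},
    {"x": 0, "y": 0, "z": -0.0285, "wx": 0, "wy": 0, "wz": 0.0365, "hand": 85},
    {"x": 0, "y": 0, "z": -0.0285, "wx": 0, "wy": 0, "wz": 0.0365, "hand": 85},
    {"x": 0, "y": 0, "z": -0.0285, "wx": 0, "wy": 0, "wz": 0.0365, "hand": 85},
    {"x": 0, "y": 0, "z": -0.0285, "wx": 0, "wy": 0, "wz": 0.0365, "hand": 85},
    {"x": 0, "y": 0, "z": -0.0285, "wx": 0, "wy": 0, "wz": 0.0365, "hand": 85},
    {"x": 0, "y": 0, "z": -0.0285, "wx": 0, "wy": 0, "wz": 0.0365, "hand": 85},
    {"x": 0, "y": 0, "z": -0.0285, "wx": 0, "wy": 0, "wz": 0.0365, "hand": 85}
  ]
}}

```text
time: 1.18
tcp_pos: [0.2152, 0.6132, 0.3809]
tool_rot: [[-0.081, 0.997, -0.0], [0.997, 0.081, 0.0], [0.0, -0.0, -1.0]]
ft_force: [-0.5, 0.1, -0.1]
opening: 0.085
```

```bash
cat >> h.py <<'E'
def st():
    s=sense();R=np.array(s["tool_rot"]);p=np.array(s["tcp_pos"])*1000
    print("t",round(s["time"],2),"tcp",np.round(p,1).tolist(),"yaw",round(np.degrees(np.arctan2(R[1,0],R[0,0])),2),"tilt",np.round(R[:,2],4).tolist(),"F",np.round(s["ft_force"],2).tolist(),"open",round(s["opening"]*1000,1))
    return s,R,p
def go(P):
    s,R,p=st(); d=R.T@(np.array(P)-p); print("tool mm",np.round(d,1).tolist(),"shares",np.round(d/600,4).tolist())
E
python3 -c "
from h import *
go([586,-118,360])"
```

```text
t 1.18 tcp [215.2, 613.2, 380.9] yaw 94.63 tilt [-0.0002, 0.0, -1.0] F [-0.54, 0.07, -0.14] open 85.0
tool mm [-758.7, 310.5, 20.8] shares [-1.2645, 0.5175, 0.0346]
```

Call:
{"method": "arm_command", "body": {
  "deltas": [
    {"x": -0.042, "y": 0.017, "z": 0, "wx": 0, "wy": 0, "wz": 0, "hand": 85},
    {"x": -0.042, "y": 0.017, "z": 0, "wx": 0, "wy": 0, "wz": 0, "hand": 85},
    {"x": -0.042, "y": 0.017, "z": 0, "wx": 0, "wy": 0, "wz": 0, "hand": 85},
    {"x": -0.042, "y": 0.017, "z": 0, "wx": 0, "wy": 0, "wz": 0, "hand": 85},
    {"x": -0.042, "y": 0.017, "z": 0, "wx": 0, "wy": 0, "wz": 0, "hand": 85},
    {"x": -0.042, "y": 0.017, "z": 0, "wx": 0, "wy": 0, "wz": 0, "hand": 85},
    {"x": -0.042, "y": 0.017, "z": 0, "wx": 0, "wy": 0, "wz": 0, "hand": 85},
    {"x": -0.042, "y": 0.017, "z": 0, "wx": 0, "wy": 0, "wz": 0, "hand": 85},
    {"x": -0.042, "y": 0.017, "z": 0, "wx": 0, "wy": 0, "wz": 0, "hand": 85},
    {"x": -0.042, "y": 0.017, "z": 0, "wx": 0, "wy": 0, "wz": 0, "hand": 85},
    {"x": -0.042, "y": 0.017, "z": 0, "wx": 0, "wy": 0, "wz": 0, "hand": 85},
    {"x": -0.042, "y": 0.017, "z": 0, "wx": 0, "wy": 0, "wz": 0, "hand": 85},
    {"x": -0.042, "y": 0.017, "z": 0, "wx": 0, "wy": 0, "wz": 0, "hand": 85},
    {"x": -0.042, "y": 0.017, "z": 0, "wx": 0, "wy": 0, "wz": 0, "hand": 85},
    {"x": -0.042, "y": 0.017, "z": 0, "wx": 0, "wy": 0, "wz": 0, "hand": 85},
    {"x": -0.042, "y": 0.017, "z": 0, "wx": 0, "wy": 0, "wz": 0, "hand": 85},
    {"x": -0.042, "y": 0.017, "z": 0, "wx": 0, "wy": 0, "wz": 0, "hand": 85},
    {"x": -0.042, "y": 0.017, "z": 0, "wx": 0, "wy": 0, "wz": 0, "hand": 85},
    {"x": -0.042, "y": 0.017, "z": 0, "wx": 0, "wy": 0, "wz": 0, "hand": 85},
    {"x": -0.042, "y": 0.017, "z": 0, "wx": 0, "wy": 0, "wz": 0, "hand": 85}
  ]
}}

```text
time: 2.85
tcp_pos: [0.4624, 0.1276, 0.3802]
tool_rot: [[-0.086, 0.996, 0.0], [0.996, 0.086, 0.001], [0.001, 0.0, -1.0]]
ft_force: [0.6, 0.7, -0.8]
opening: 0.0847
```

```bash
python3 -c "
from h import *
go([586,-118,300])
cv2.imwrite('pics/w1.png',grab_frame('wrist')['pixels'])"
```

```text
t 2.85 tcp [462.4, 127.6, 380.2] yaw 94.96 tilt [0.0003, 0.0006, -1.0] F [0.57, 0.65, -0.77] open 84.7
tool mm [-255.4, 101.9, 80.1] shares [-0.4256, 0.1698, 0.1335]
```

View pics/w1.png

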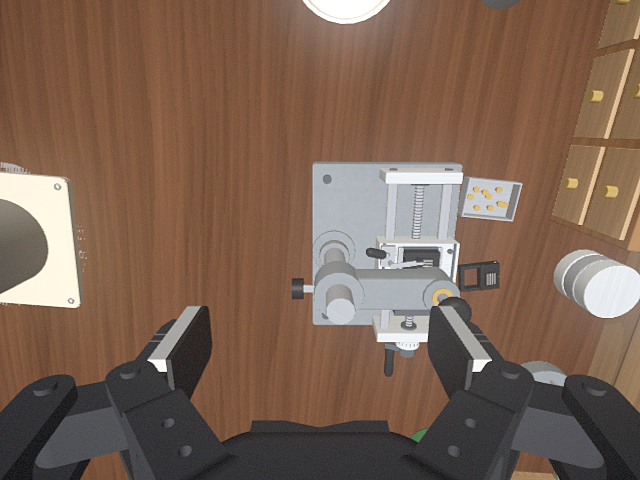

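Call:
{"method": "arm_command", "body": {
  "deltas": [
    {"x": -0.0425, "y": 0.017, "z": 0, "wx": 0, "wy": 0, "wz": 0, "hand": 85},
    {"x": -0.0425, "y": 0.017, "z": 0, "wx": 0, "wy": 0, "wz": 0, "hand": 85},
    {"x": -0.0425, "y": 0.017, "z": 0, "wx": 0, "wy": 0, "wz": 0, "hand": 85},
    {"x": -0.0425, "y": 0.017, "z": 0, "wx": 0, "wy": 0, "wz": 0, "hand": 85},
    {"x": -0.0425, "y": 0.017, "z": 0, "wx": 0, "wy": 0, "wz": 0, "hand": 85},
    {"x": -0.0425, "y": 0.017, "z": 0.02, "wx": 0, "wy": 0, "wz": 0, "hand": 85},
    {"x": -0.0425, "y": 0.017, "z": 0.03, "wx": 0, "wy": 0, "wz": 0, "hand": 85},
    {"x": -0.0425, "y": 0.017, "z": 0.04, "wx": 0, "wy": 0, "wz": 0, "hand": 85},
    {"x": -0.0425, "y": 0.017, "z": 0.04, "wx": 0, "wy": 0, "wz": 0, "hand": 85},
    {"x": -0.0425, "y": 0.017, "z": 0.02, "wx": 0, "wy": 0, "wz": 0, "hand": 85},
    {"x": 0, "y": 0, "z": 0, "wx": 0, "wy": 0, "wz": 0, "hand": 50},
    {"x": 0, "y": 0, "z": 0, "wx": 0, "wy": 0, "wz": 0, "hand": 50}
  ]
}}

```text
time: 3.9
tcp_pos: [0.5852, -0.1179, 0.289]
tool_rot: [[-0.083, 0.997, -0.002], [0.997, 0.083, -0.0], [-0.0, -0.002, -1.0]]
ft_force: [0.1, 0.0, 0.6]
opening: 0.0638
```

```bash
python3 -c "
from h import *
go([586,-118,100])
cv2.imwrite('pics/w2.png',grab_frame('wrist')['pixels'])
crop(grab_frame('side'),250,155,160,150,5,'side2.png')"
```

```text
t 3.9 tcp [585.2, -117.9, 289.0] yaw 94.77 tilt [-0.0021, -0.0004, -1.0] F [0.12, 0.04, 0.63] open 63.8
tool mm [-0.1, 1.2, 189.0] shares [-0.0001, 0.002, 0.315]
```

View pics/w2.png

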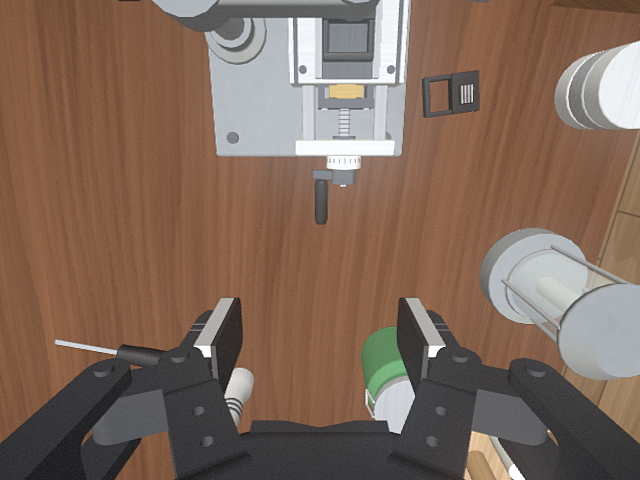

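View pics/side2.png

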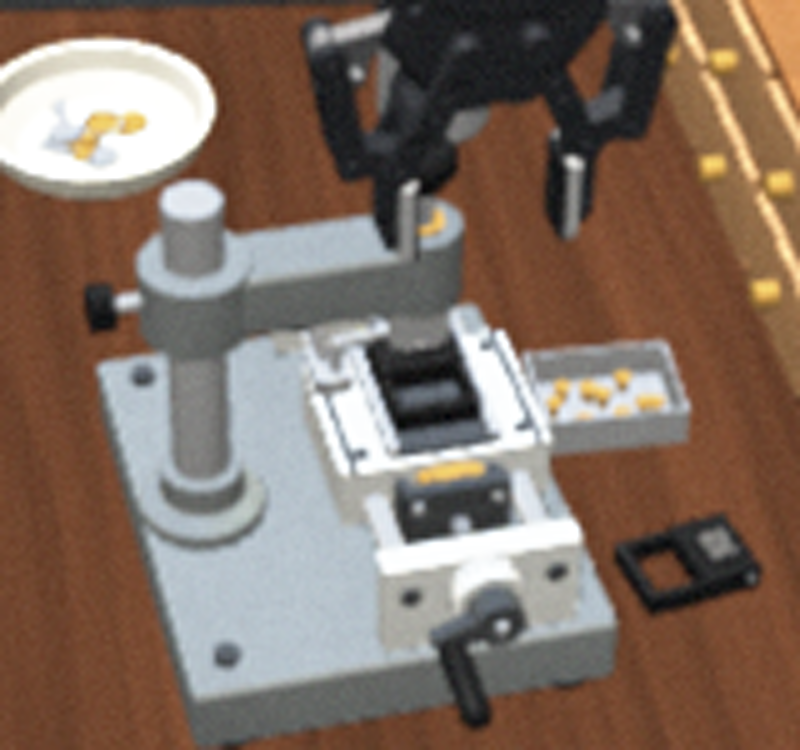

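Run:
```python
from h import *
f=grab_frame("wrist");crop(f,190,0,240,240,3,"w2c.png")
def p(n,v): print(n,np.round(np.array(v)*1000,1).tolist())
p("h tip",onz(f,(321,223),.0735));p("h root",onz(f,(320,181),.0735))
p("axis end",onz(f,(344,186),.080))
p("blockL",onz(f,(297,150),.098));p("blockR",onz(f,(394,150),.098))
```

```text
h tip [589.9, -137.1, 73.5]
h root [585.1, -93.4, 73.5]
axis end [609.4, -95.4, 80.0]
blockL [561.0, -63.3, 98.0]
blockR [650.8, -55.6, 98.0]
```

View pics/w2c.png

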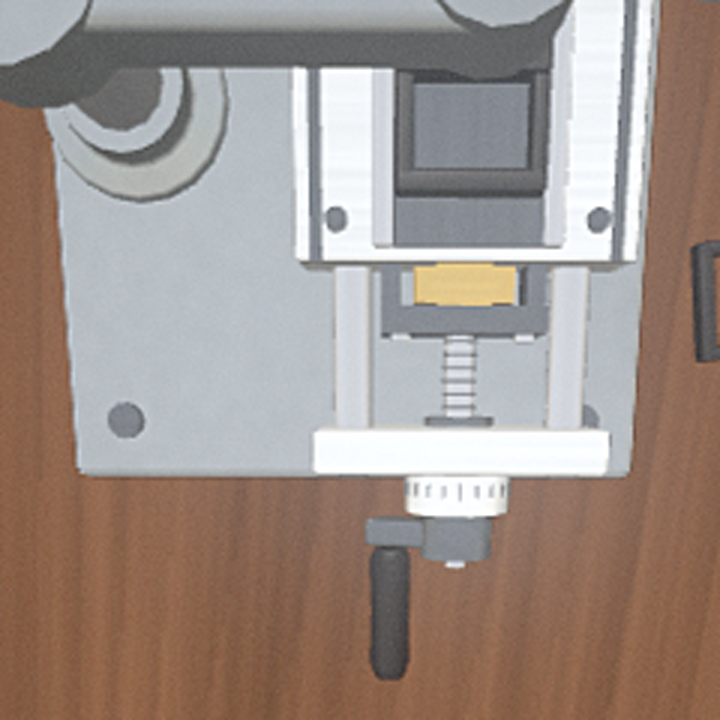

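```bash
cat >> h.py <<'E'
YAW=np.radians(4.9);EX=np.array([np.cos(YAW),np.sin(YAW),0]);EY=np.array([-np.sin(YAW),np.cos(YAW),0])
O=np.array([.5957,.0469,0])
def jig(P): d=np.array(P)-O; return np.round(np.array([d@EX,d@EY,d[2]])*1000,1).tolist()
E
python3 - <<'E'
from h import *
f=grab_frame("wrist");W=lambda x,y:(190+x/3,y/3)
for n,uv,z in [("win far",W(470,82),.12),("win near",W(470,170),.12),("buckle near",W(470,186),.12),("carr near L",W(300,262),.106),("nut",W(466,285),.09),("buckle L",W(397,130),.12),("buckle R",W(547,130),.12),("handle mid",W(390,612),.0735),("handle mid2",W(390,612),.075),("axis",W(455,540),.08)]: print(n,jig(onz(f,uv,z)))
t=grab_frame("top");s=grab_frame("side")
print(jig([.5865,-.1182,.0734]))
S=lambda x,y:(250+x/5,155+y/5)
for n,uv in [("far",S(437,375)),("near",S(455,408))]: print(n,jig(onz(s,uv,.12)))
E
```

```text
win far [-1.4, -10.0, 120.0]
win near [-0.9, -31.2, 120.0]
buckle near [-0.8, -35.2, 120.0]
carr near L [-48.6, -53.2, 106.0]
nut [0.6, -58.0, 90.0]
buckle L [-20.8, -21.5, 120.0]
buckle R [19.6, -21.4, 120.0]
handle mid [-22.2, -162.3, 73.5]
handle mid2 [-22.2, -162.0, 75.0]
axis [-0.6, -136.6, 80.0]
[-23.3, -163.7, 73.4]
far [4.3, -16.8, 120.0]
near [6.1, -41.1, 120.0]
```

```bash
python3 -c "
from h import *
P=(O-.0226*EX-.170*EY)*1000; P[2]=62.4; print(P)
go(P)"
```

```text
[ 587.70347324 -124.40912282   62.4       ]
t 4.2 tcp [585.9, -115.1, 290.8] yaw 95.06 tilt [0.0013, 0.0007, -1.0] F [0.22, 0.8, 0.05] open 49.8
tool mm [-9.5, 0.6, 228.4] shares [-0.0159, 0.001, 0.3807]
```

Call:
{"method": "arm_command", "body": {
  "deltas": [
    {"x": -0.015, "y": 0, "z": 0.03, "wx": 0, "wy": 0, "wz": 0, "hand": 40},
    {"x": 0, "y": 0, "z": 0.05, "wx": 0, "wy": 0, "wz": 0, "hand": 40},
    {"x": 0, "y": 0, "z": 0.05, "wx": 0, "wy": 0, "wz": 0, "hand": 40},
    {"x": 0, "y": 0, "z": 0.05, "wx": 0, "wy": 0, "wz": 0, "hand": 40},
    {"x": 0, "y": 0, "z": 0.05, "wx": 0, "wy": 0, "wz": 0, "hand": 40},
    {"x": 0, "y": 0, "z": 0.02, "wx": 0, "wy": 0, "wz": 0, "hand": 40},
    {"x": 0, "y": 0, "z": 0, "wx": 0, "wy": 0, "wz": 0, "hand": 40},
    {"x": 0, "y": 0, "z": 0, "wx": 0, "wy": 0, "wz": 0, "hand": 40}
  ]
}}

```text
time: 4.87
tcp_pos: [0.587, -0.1253, 0.1408]
tool_rot: [[-0.087, 0.996, 0.001], [0.996, 0.087, -0.0], [-0.0, 0.001, -1.0]]
ft_force: [-0.2, -0.3, 0.8]
opening: 0.0398
```

```bash
python3 -c "
from h import *
st();f=grab_frame('wrist');st();g=grab_frame('side');st();crop(f,200,0,240,300,2,'w3.png');crop(g,280,155,160,150,5,'s3.png')
P=(O-.0226*EX-.170*EY)*1000; P[2]=62.4
go(P)"
```

```text
t 4.87 tcp [587.0, -125.3, 140.8] yaw 94.98 tilt [0.0007, -0.0002, -1.0] F [-0.21, -0.27, 0.76] open 39.8
t 4.92 tcp [587.7, -125.8, 141.7] yaw 94.96 tilt [0.0026, -0.0007, -1.0] F [0.15, 0.12, -0.26] open 39.6
t 4.97 tcp [588.0, -125.9, 142.1] yaw 94.96 tilt [0.0036, -0.0009, -1.0] F [-0.07, 0.28, 0.33] open 40.1
t 4.97 tcp [588.0, -125.9, 142.1] yaw 94.96 tilt [0.0036, -0.0009, -1.0] F [-0.07, 0.28, 0.33] open 40.1
tool mm [1.6, -0.4, 79.7] shares [0.0027, -0.0007, 0.1328]
```

View pics/w3.png

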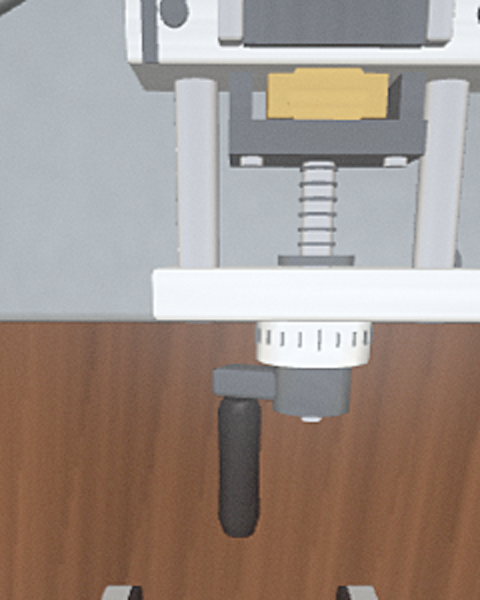

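View pics/s3.png

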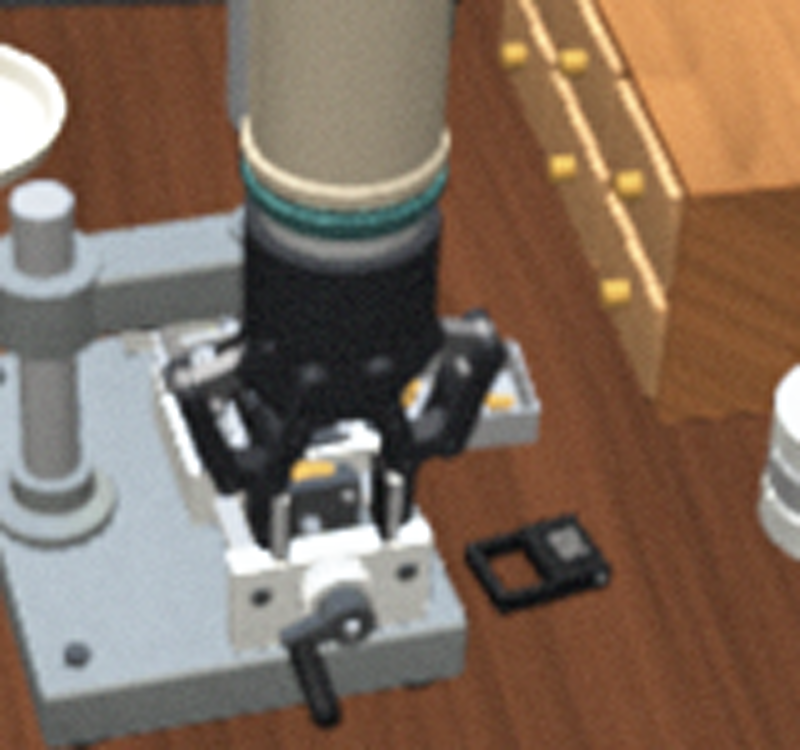

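Call:
{"method": "arm_command", "body": {
  "deltas": [
    {"x": 0.002, "y": 0, "z": 0.03, "wx": 0, "wy": 0, "wz": 0, "hand": 40},
    {"x": 0, "y": 0, "z": 0.04, "wx": 0, "wy": 0, "wz": 0, "hand": 40},
    {"x": 0, "y": 0, "z": 0.04, "wx": 0, "wy": 0, "wz": 0, "hand": 40},
    {"x": 0, "y": 0, "z": 0.022, "wx": 0, "wy": 0, "wz": 0, "hand": 40},
    {"x": 0, "y": 0, "z": 0, "wx": 0, "wy": 0, "wz": 0, "hand": 40},
    {"x": 0, "y": 0, "z": 0, "wx": 0, "wy": 0, "wz": 0, "hand": 40},
    {"x": 0, "y": 0, "z": 0, "wx": 0, "wy": 0, "wz": 0, "hand": 40}
  ]
}}

```text
time: 5.55
tcp_pos: [0.5879, -0.1249, 0.0628]
tool_rot: [[-0.086, 0.996, 0.003], [0.996, 0.086, -0.001], [-0.001, 0.003, -1.0]]
ft_force: [0.5, 0.1, -0.6]
opening: 0.04
```

```bash
python3 -c "
from h import *
f=grab_frame('wrist');crop(f,200,0,240,300,2,'w4.png');g=grab_frame('side');crop(g,280,155,160,150,5,'s4.png')
P=(O-.0226*EX-.170*EY)*1000; P[2]=62.4
go(P)"
```

```text
t 5.65 tcp [587.7, -124.7, 62.6] yaw 94.95 tilt [0.0032, -0.0007, -1.0] F [0.41, 0.4, 0.17] open 39.9
tool mm [0.3, -0.0, 0.2] shares [0.0005, -0.0, 0.0004]
```

View pics/w4.png

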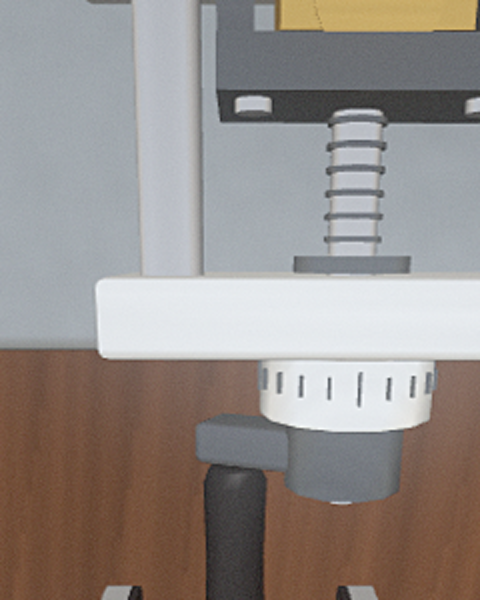

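View pics/s4.png

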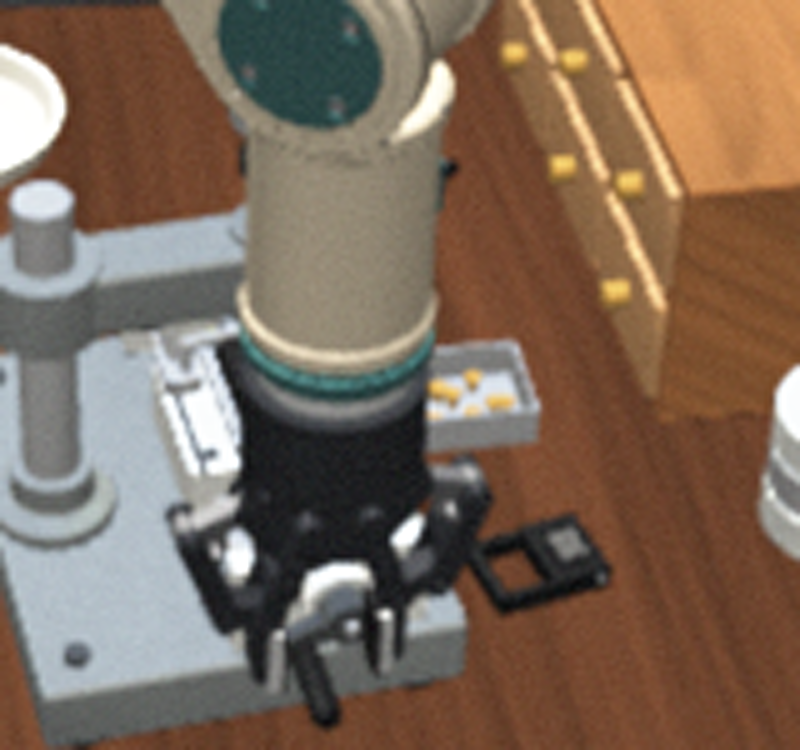

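Call:
{"method": "arm_command", "body": {
  "deltas": [
    {"x": 0, "y": 0, "z": 0, "wx": 0, "wy": 0, "wz": 0, "hand": 25},
    {"x": 0, "y": 0, "z": 0, "wx": 0, "wy": 0, "wz": 0, "hand": 16},
    {"x": 0, "y": 0, "z": 0, "wx": 0, "wy": 0, "wz": 0, "hand": 8},
    {"x": 0, "y": 0, "z": 0, "wx": 0, "wy": 0, "wz": 0, "hand": 8},
    {"x": 0, "y": 0, "z": 0, "wx": 0, "wy": 0, "wz": 0, "hand": 8},
    {"x": 0, "y": 0, "z": 0, "wx": 0, "wy": 0, "wz": 0, "hand": 8}
  ]
}}

```text
time: 6.15
tcp_pos: [0.5863, -0.1243, 0.0608]
tool_rot: [[-0.086, 0.996, -0.0], [0.996, 0.086, -0.0], [-0.0, -0.0, -1.0]]
ft_force: [-0.2, 0.4, -0.5]
opening: 0.0075
```

```bash
python3 -c "
from h import *
f=grab_frame('wrist');crop(f,200,0,240,300,2,'w5.png');st()
"
```

```text
t 6.2 tcp [586.3, -124.3, 60.8] yaw 94.94 tilt [-0.0002, 0.0, -1.0] F [0.97, -0.54, -0.6] open 7.7
```

View pics/w5.png

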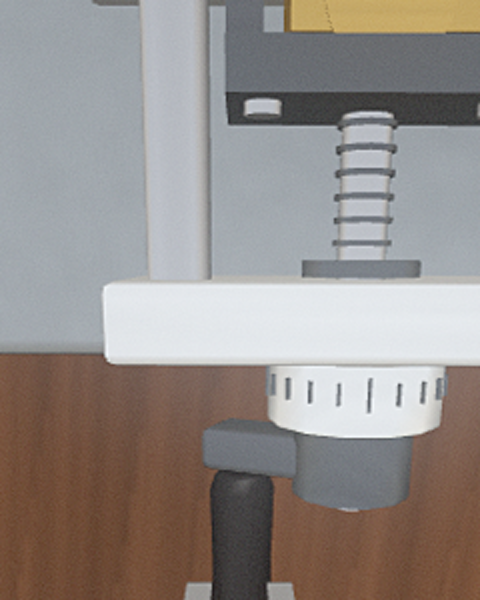

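```bash
python3 -c "
from h import *
g=grab_frame('side');crop(g,310,250,80,60,10,'s5.png');g=grab_frame('top');crop(g,340,170,80,60,8,'t5.png');st()
"
```

```text
t 6.3 tcp [586.3, -124.3, 60.7] yaw 94.94 tilt [-0.0002, 0.0, -1.0] F [-0.66, -0.16, -0.92] open 7.8
```

View pics/s5.png

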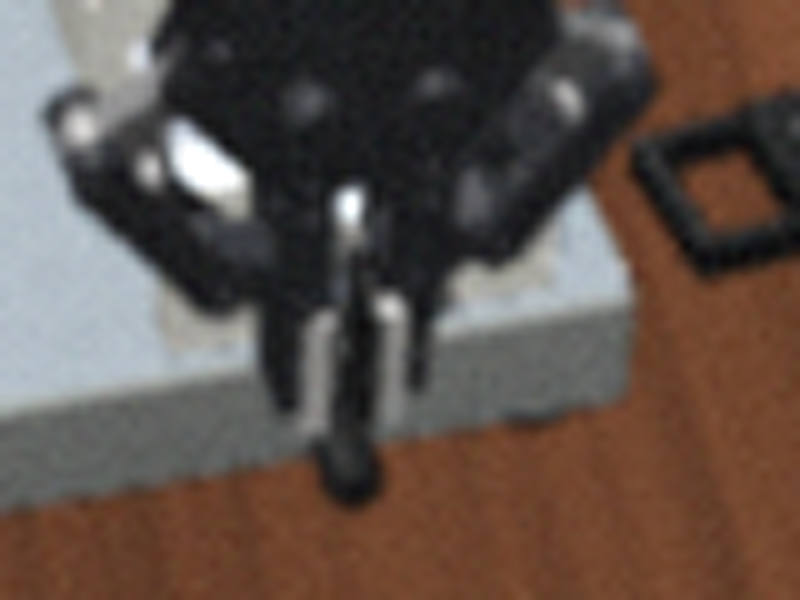

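View pics/t5.png

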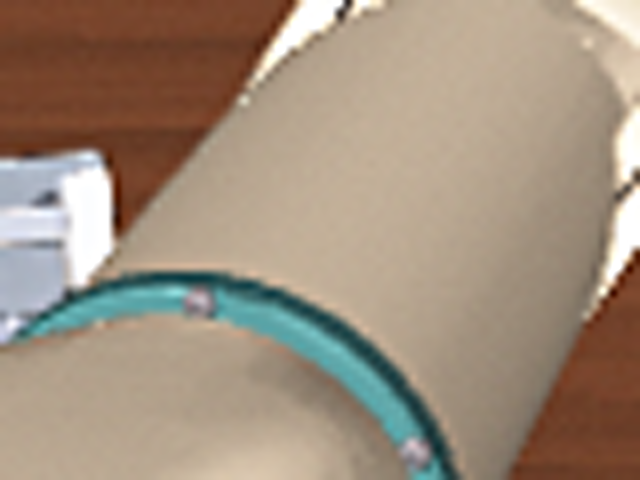

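Call:
{"method": "arm_command", "body": {
  "deltas": [
    {"x": 0, "y": 0, "z": 0, "wx": 0, "wy": 0, "wz": 0, "hand": 0},
    {"x": 0, "y": 0, "z": 0, "wx": 0, "wy": 0, "wz": 0, "hand": 0},
    {"x": 0, "y": 0, "z": 0, "wx": 0, "wy": 0, "wz": 0, "hand": 0}
  ]
}}

```text
time: 6.55
tcp_pos: [0.5863, -0.1242, 0.0607]
tool_rot: [[-0.086, 0.996, -0.0], [0.996, 0.086, 0.0], [0.0, -0.0, -1.0]]
ft_force: [0.6, -0.6, 0.4]
opening: 0.0
```

```bash
python3 -c "
from h import *
g=grab_frame('side');crop(g,310,250,80,60,10,'s6.png');f=grab_frame('wrist');crop(f,200,0,240,300,2,'w6.png');st()
"
```

```text
t 6.65 tcp [586.4, -124.3, 60.8] yaw 94.94 tilt [0.0, -0.0, -1.0] F [-0.33, -0.34, 0.01] open -0.2
```

View pics/s6.png

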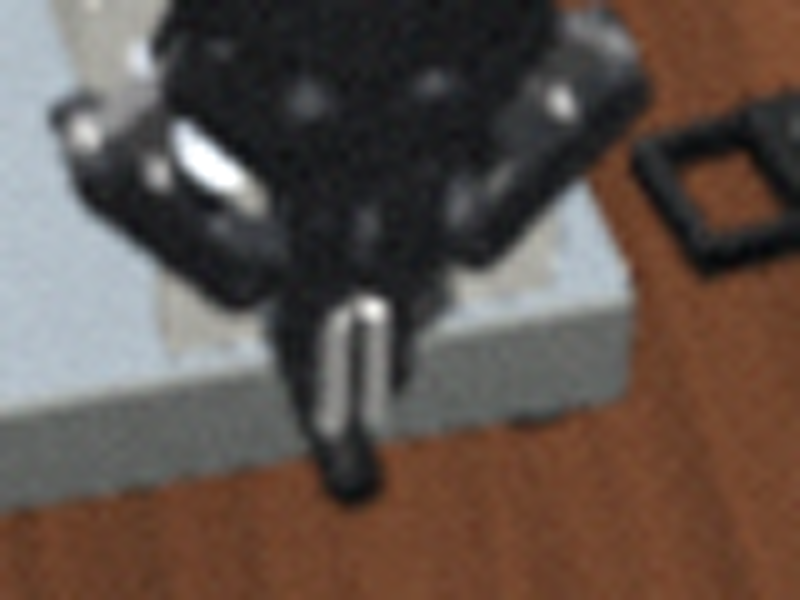

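View pics/w6.png

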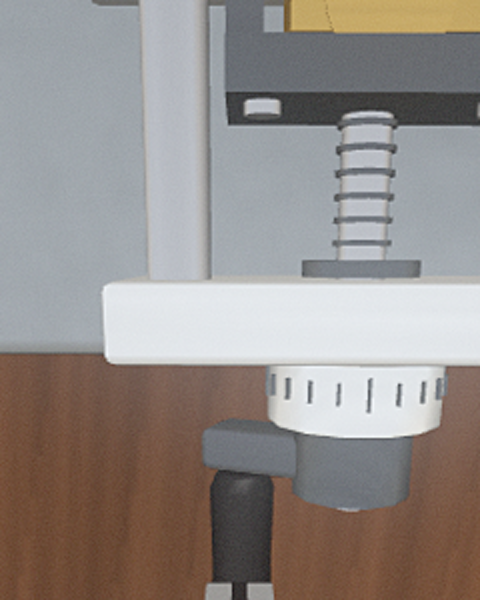

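Run:
```python
from h import *
g=grab_frame('side');f=grab_frame('wrist');cv2.imwrite('pics/w7.png',f['pixels'])
s,R,p=st()
def P(x,y,z): return O+x/1e3*EX+y/1e3*EY+np.array([0,0,z/1e3])
tip=p/1e3+R[:,2]*.008
print("tip",jig(tip),(proj(g,tip)[0]-[310,250])*10, proj(f,tip))
for n,q in [("htip73",P(-23,-187,73)),("htip45",P(-23,-187,45)),("hroot73",P(-23,-141,73)),("hub",P(0,-145,80)),("block",P(0,-115,98))]:
    print(n,(proj(g,q)[0]-[310,250])*10,proj(f,q)[0], (proj(f,q)[0]-[200,0])*2)
```

```text
t 6.75 tcp [586.3, -124.3, 60.8] yaw 94.94 tilt [-0.0, 0.0, -1.0] F [0.48, 0.47, 1.0] open -0.1
tip [-23.9, -169.8, 52.8] [328.61919991 494.97468013] [[318.49712389 282.35516471]]
htip73 [357.574533   487.54533715] [320.49169585 334.45159722] [240.98339171 668.90319444]
htip45 [353.41668393 575.58964141] [320.33564521 306.5291304 ] [240.67129042 613.0582608 ]
hroot73 [299.78330681 337.72069702] [320.57233488 238.59982199] [241.14466977 477.19964398]
hub [406.37970417 310.14553154] [376.81660701 252.82855626] [353.63321402 505.65711251]
block [371.12845649 158.77636612] [388.582494   186.15376017] [377.16498799 372.30752035]
```

View pics/w7.png

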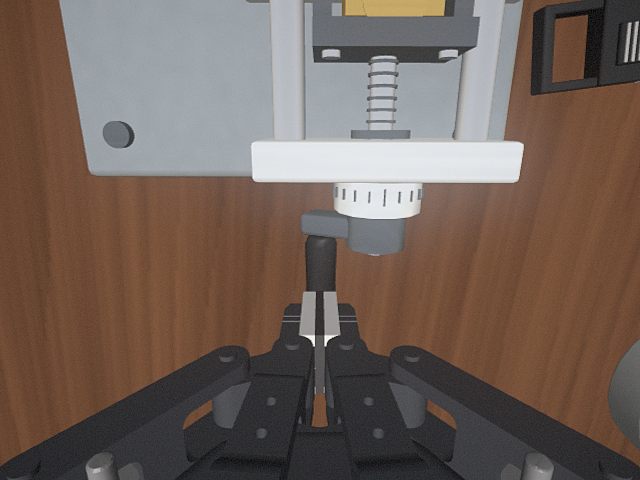

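Run:
```python
from h import *
g=grab_frame('side');f=grab_frame('wrist')
s,R,p=st()
for x in(-11,0,11):
  for z in (8,0,-11,-20,-30):
    q=p/1e3+R@np.array([x,0,z])/1e3
    print(x,z,((proj(g,q)[0]-[310,250])*10).round(),proj(f,q)[0].round())
print("w T", np.round(R.T@(np.array(f['T'])[:3,3]*1e3-p),1), np.round(R.T@np.array(f['T'])[:3,:3],3))
```

```text
t 6.85 tcp [586.3, -124.3, 60.8] yaw 94.94 tilt [0.0, -0.0, -1.0] F [0.42, 0.15, -0.32] open 0.2
-11 8 [343. 531.] [319. 302.]
-11 0 [344. 506.] [318. 310.]
-11 -11 [345. 471.] [318. 321.]
-11 -20 [347. 443.] [318. 331.]
-11 -30 [348. 410.] [318. 344.]
0 8 [329. 495.] [318. 282.]
0 0 [330. 470.] [318. 289.]
0 -11 [331. 435.] [318. 299.]
0 -20 [332. 406.] [318. 308.]
0 -30 [334. 374.] [318. 320.]
11 8 [315. 459.] [318. 262.]
11 0 [316. 434.] [318. 268.]
11 -11 [317. 399.] [318. 276.]
11 -20 [319. 371.] [318. 285.]
11 -30 [320. 338.] [318. 295.]
w T [  73.8    0.5 -163.9] [[-0.001  0.957  0.292]
 [ 1.     0.001  0.001]
 [ 0.     0.292 -0.957]]
```

Run:
```python
from h import *
f=grab_frame('wrist');g=grab_frame('side')
s,R,p=st()
for x in (38,42):
  for z in (-55,-65,-75,-85,-95,-105):
    q=[p/1e3+R@np.array([x,y,z])/1e3 for y in(-38,38)]
    print(x,z,proj(f,q).round().tolist())
crop(g,250,155,160,150,5,'s8.png')
```

```text
t 6.95 tcp [586.4, -124.3, 60.8] yaw 94.94 tilt [0.0, 0.0, -1.0] F [-0.69, -0.66, -1.04] open -0.1
38 -55 [[194.0, 250.0], [442.0, 249.0]]
38 -65 [[183.0, 261.0], [453.0, 260.0]]
38 -75 [[169.0, 274.0], [466.0, 274.0]]
38 -85 [[152.0, 290.0], [482.0, 290.0]]
38 -95 [[131.0, 311.0], [503.0, 310.0]]
38 -105 [[105.0, 337.0], [529.0, 337.0]]
42 -55 [[193.0, 237.0], [443.0, 237.0]]
42 -65 [[181.0, 247.0], [454.0, 247.0]]
42 -75 [[167.0, 259.0], [468.0, 259.0]]
42 -85 [[150.0, 274.0], [485.0, 274.0]]
42 -95 [[129.0, 293.0], [506.0, 292.0]]
42 -105 [[101.0, 317.0], [533.0, 317.0]]
```

View pics/s8.png

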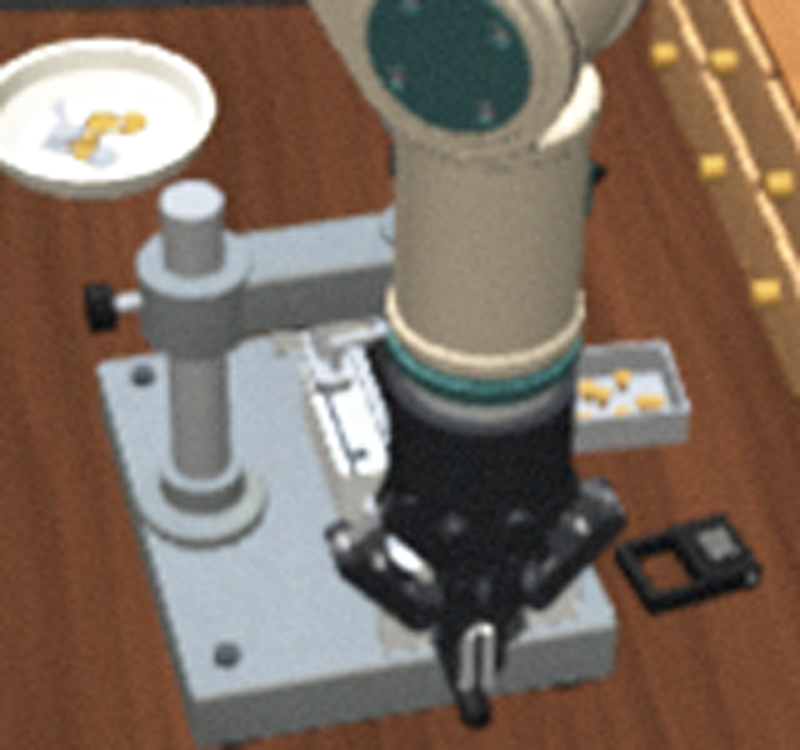

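Call:
{"method": "arm_command", "body": {
  "deltas": [
    {"x": 0, "y": 0, "z": 0, "wx": 0, "wy": 0, "wz": 0, "hand": 40},
    {"x": 0, "y": 0, "z": 0, "wx": 0, "wy": 0, "wz": 0, "hand": 40},
    {"x": 0, "y": 0, "z": 0, "wx": 0, "wy": 0, "wz": 0, "hand": 40},
    {"x": 0, "y": 0, "z": 0, "wx": 0, "wy": 0, "wz": 0, "hand": 40},
    {"x": 0, "y": 0, "z": 0.01, "wx": 0, "wy": 0, "wz": 0, "hand": 40},
    {"x": 0, "y": 0, "z": 0.01, "wx": 0, "wy": 0, "wz": 0, "hand": 40},
    {"x": 0, "y": 0, "z": 0.01, "wx": 0, "wy": 0, "wz": 0, "hand": 40},
    {"x": 0, "y": 0, "z": 0.01, "wx": 0, "wy": 0, "wz": 0, "hand": 40},
    {"x": 0, "y": 0, "z": 0.01, "wx": 0, "wy": 0, "wz": 0, "hand": 40},
    {"x": 0, "y": 0, "z": 0, "wx": 0, "wy": 0, "wz": 0, "hand": 20},
    {"x": 0, "y": 0, "z": 0, "wx": 0, "wy": 0, "wz": 0, "hand": 10},
    {"x": 0, "y": 0, "z": 0, "wx": 0, "wy": 0, "wz": 0, "hand": 8},
    {"x": 0, "y": 0, "z": 0, "wx": 0, "wy": 0, "wz": 0, "hand": 8},
    {"x": 0, "y": 0, "z": 0, "wx": 0, "wy": 0, "wz": 0, "hand": 8}
  ]
}}

```text
time: 8.12
tcp_pos: [0.5866, -0.1243, 0.031]
tool_rot: [[-0.086, 0.996, 0.001], [0.996, 0.086, -0.0], [-0.0, 0.001, -1.0]]
ft_force: [0.5, 0.2, -1.2]
opening: 0.0122
```

```bash
python3 -c "
from h import *
g=grab_frame('side');crop(g,310,250,80,60,10,'s9.png');f=grab_frame('wrist');cv2.imwrite('pics/w9.png',f['pixels']);st()
"
```

```text
t 8.22 tcp [586.6, -124.3, 31.0] yaw 94.95 tilt [0.0006, -0.0001, -1.0] F [0.45, 0.55, -0.49] open 12.4
```

View pics/s9.png

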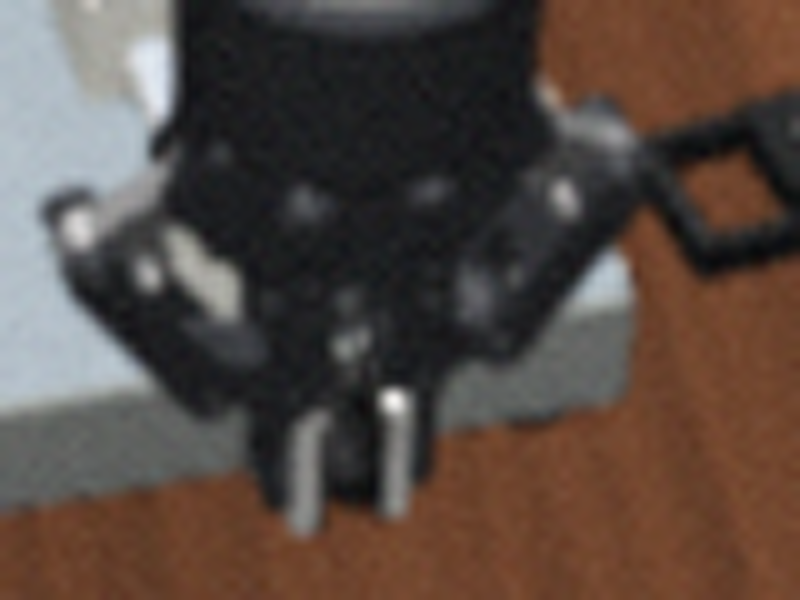

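View pics/w9.png

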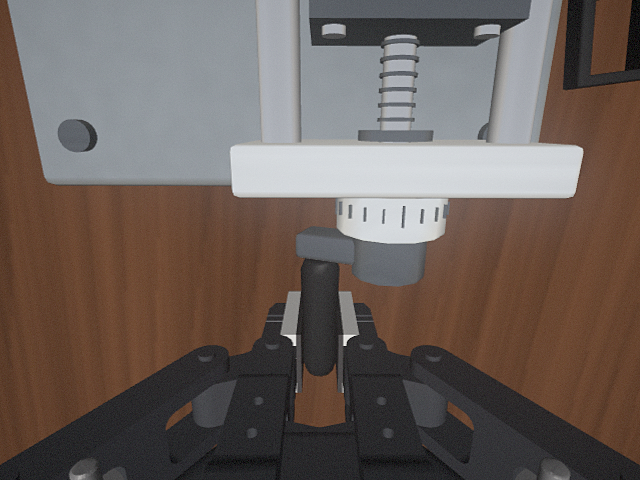

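```bash
cat >> h.py <<'E'
def arc(th0,step,n,r=24.):
    a=np.radians(th0+step*np.arange(n+1)); y=np.round(r*np.cos(a)/600,4); z=np.round(-r*np.sin(a)/600,4)
    for i in range(n): print(round(th0+step*(i+1)),"y",round(y[i+1]-y[i],4),"z",round(z[i+1]-z[i],4))
E
python3 -c "
from h import *
arc(195,15,24)"
```

```text
210 y 0.004 z 0.0096
225 y 0.0063 z 0.0083
240 y 0.0083 z 0.0063
255 y 0.0096 z 0.004
270 y 0.0104 z 0.0014
285 y 0.0104 z -0.0014
300 y 0.0096 z -0.004
315 y 0.0083 z -0.0063
330 y 0.0063 z -0.0083
345 y 0.004 z -0.0096
360 y 0.0014 z -0.0104
375 y -0.0014 z -0.0104
390 y -0.004 z -0.0096
405 y -0.0063 z -0.0083
420 y -0.0083 z -0.0063
435 y -0.0096 z -0.004
450 y -0.0104 z -0.0014
465 y -0.0104 z 0.0014
480 y -0.0096 z 0.004
495 y -0.0083 z 0.0063
510 y -0.0063 z 0.0083
525 y -0.004 z 0.0096
540 y -0.0014 z 0.0104
555 y 0.0014 z 0.0104
```

Call:
{"method": "arm_command", "body": {
  "deltas": [
    {"x": 0, "y": 0.004, "z": 0.0096, "wx": 0, "wy": 0, "wz": 0, "hand": 8},
    {"x": 0, "y": 0.0063, "z": 0.0083, "wx": 0, "wy": 0, "wz": 0, "hand": 8},
    {"x": 0, "y": 0.0083, "z": 0.0063, "wx": 0, "wy": 0, "wz": 0, "hand": 8},
    {"x": 0, "y": 0, "z": 0, "wx": 0, "wy": 0, "wz": 0, "hand": 8},
    {"x": 0, "y": 0, "z": 0, "wx": 0, "wy": 0, "wz": 0, "hand": 8}
  ]
}}

```text
time: 8.63
tcp_pos: [0.5999, -0.123, 0.0169]
tool_rot: [[-0.087, 0.996, 0.003], [0.996, 0.087, 0.0], [-0.0, 0.003, -1.0]]
ft_force: [1.6, 1.9, 8.0]
opening: 0.0118
```

```bash
python3 -c "
from h import *
f=grab_frame('wrist');cv2.imwrite('pics/w10.png',f['pixels']);s,R,p=st();print(jig(p/1e3),'F jig',np.round([np.dot(s['ft_force'],EX),np.dot(s['ft_force'],EY),s['ft_force'][2]],2))
"
```

```text
t 8.68 tcp [599.8, -123.0, 17.0] yaw 94.98 tilt [0.0036, 0.0001, -1.0] F [1.65, 1.86, 7.22] open 11.9
[-10.4, -169.6, 17.0] F jig [1.8  1.71 7.22]
```

View pics/w10.png

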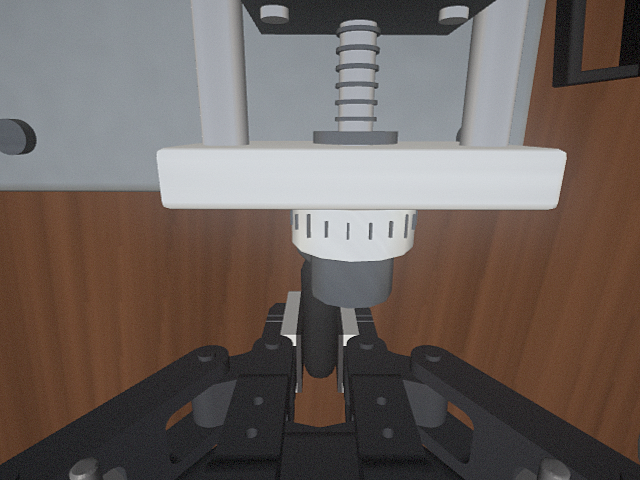

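Call:
{"method": "arm_command", "body": {
  "deltas": [
    {"x": 0, "y": 0.006, "z": 0.0008, "wx": 0, "wy": 0, "wz": 0, "hand": 8},
    {"x": 0, "y": 0.006, "z": 0.0007, "wx": 0, "wy": 0, "wz": 0, "hand": 8},
    {"x": 0, "y": 0, "z": 0, "wx": 0, "wy": 0, "wz": 0, "hand": 8},
    {"x": 0, "y": 0, "z": 0, "wx": 0, "wy": 0, "wz": 0, "hand": 8}
  ]
}}

```text
time: 9.02
tcp_pos: [0.6051, -0.1226, 0.0156]
tool_rot: [[-0.087, 0.996, 0.0], [0.996, 0.087, 0.0], [0.0, 0.0, -1.0]]
ft_force: [-0.1, -0.0, 7.0]
opening: 0.0116
```

```bash
cat >> h.py <<'E'
def fj(n=5):
    # average over few camera-call-free reads is same reading; use grab to advance
    F=[];p=[]
    for i in range(n):
        s=sense();F.append(s["ft_force"]);p.append(s["tcp_pos"]);
        if i<n-1: grab_frame("wrist")
    F=np.mean(F,0);p=np.mean(p,0)
    print("t",round(s["time"],2),"jig",jig(p),"Fjig xyz",np.round([F@EX,F@EY,F[2]],2),"open",round(s["opening"]*1000,1))
E
python3 -c "
from h import *
fj(3)"
```

```text
t 9.12 jig [-5.1, -169.7, 15.6] Fjig xyz [-0.61  0.54  6.98] open 11.9
```

Call:
{"method": "arm_command", "body": {
  "deltas": [
    {"x": 0, "y": 0.0053, "z": -0.001, "wx": 0, "wy": 0, "wz": 0, "hand": 8},
    {"x": 0, "y": 0.0053, "z": -0.001, "wx": 0, "wy": 0, "wz": 0, "hand": 8},
    {"x": 0, "y": 0, "z": 0, "wx": 0, "wy": 0, "wz": 0, "hand": 8},
    {"x": 0, "y": 0, "z": 0, "wx": 0, "wy": 0, "wz": 0, "hand": 8}
  ]
}}

```text
time: 9.45
tcp_pos: [0.6101, -0.1223, 0.0159]
tool_rot: [[-0.086, 0.996, -0.002], [0.996, 0.086, -0.0], [0.0, -0.002, -1.0]]
ft_force: [-3.4, -0.4, 1.1]
opening: 0.0118
```

```bash
python3 -c "
from h import *
fj(3)"
```

```text
t 9.55 jig [-0.1, -169.8, 15.9] Fjig xyz [-3.62 -0.6   0.8 ] open 12.0
```

```bash
python3 -c "
from h import *
arc(277,15,24)"
```

```text
292 y 0.0101 z -0.0026
307 y 0.0091 z -0.0052
322 y 0.0074 z -0.0073
337 y 0.0053 z -0.009
352 y 0.0028 z -0.01
367 y 0.0001 z -0.0105
382 y -0.0026 z -0.0101
397 y -0.0052 z -0.0091
412 y -0.0073 z -0.0074
427 y -0.009 z -0.0053
442 y -0.01 z -0.0028
457 y -0.0105 z -0.0001
472 y -0.0101 z 0.0026
487 y -0.0091 z 0.0052
502 y -0.0074 z 0.0073
517 y -0.0053 z 0.009
532 y -0.0028 z 0.01
547 y -0.0001 z 0.0105
562 y 0.0026 z 0.0101
577 y 0.0052 z 0.0091
592 y 0.0073 z 0.0074
607 y 0.009 z 0.0053
622 y 0.01 z 0.0028
637 y 0.0105 z 0.0001
```

Call:
{"method": "arm_command", "body": {
  "deltas": [
    {"x": 0, "y": 0.0101, "z": -0.0026, "wx": 0, "wy": 0, "wz": 0, "hand": 8},
    {"x": 0, "y": 0.0091, "z": -0.0052, "wx": 0, "wy": 0, "wz": 0, "hand": 8},
    {"x": 0, "y": 0.0074, "z": -0.0073, "wx": 0, "wy": 0, "wz": 0, "hand": 8},
    {"x": 0, "y": 0.0053, "z": -0.009, "wx": 0, "wy": 0, "wz": 0, "hand": 8},
    {"x": 0, "y": 0, "z": 0, "wx": 0, "wy": 0, "wz": 0, "hand": 8},
    {"x": 0, "y": 0, "z": 0, "wx": 0, "wy": 0, "wz": 0, "hand": 8}
  ]
}}

```text
time: 10.05
tcp_pos: [0.6314, -0.1206, 0.0319]
tool_rot: [[-0.086, 0.996, 0.003], [0.996, 0.086, -0.0], [-0.001, 0.003, -1.0]]
ft_force: [-0.2, -1.0, -1.7]
opening: 0.0119
```

```bash
python3 -c "
from h import *
fj(3)"
```

```text
t 10.15 jig [21.2, -170.0, 31.8] Fjig xyz [ 0.04 -1.36 -1.59] open 11.9
```

Call:
{"method": "arm_command", "body": {
  "deltas": [
    {"x": 0, "y": 0.0028, "z": -0.01, "wx": 0, "wy": 0, "wz": 0, "hand": 8},
    {"x": 0, "y": 0.0001, "z": -0.0105, "wx": 0, "wy": 0, "wz": 0, "hand": 8},
    {"x": 0, "y": -0.0026, "z": -0.0101, "wx": 0, "wy": 0, "wz": 0, "hand": 8},
    {"x": 0, "y": -0.0052, "z": -0.0091, "wx": 0, "wy": 0, "wz": 0, "hand": 8},
    {"x": 0, "y": -0.0073, "z": -0.0074, "wx": 0, "wy": 0, "wz": 0, "hand": 8},
    {"x": 0, "y": -0.009, "z": -0.0053, "wx": 0, "wy": 0, "wz": 0, "hand": 8},
    {"x": 0, "y": -0.01, "z": -0.0028, "wx": 0, "wy": 0, "wz": 0, "hand": 8},
    {"x": 0, "y": -0.0105, "z": -0.0001, "wx": 0, "wy": 0, "wz": 0, "hand": 8},
    {"x": 0, "y": 0, "z": 0, "wx": 0, "wy": 0, "wz": 0, "hand": 8}
  ]
}}

```text
time: 10.9
tcp_pos: [0.6043, -0.1226, 0.0644]
tool_rot: [[-0.086, 0.996, 0.0], [0.996, 0.086, 0.0], [0.0, 0.0, -1.0]]
ft_force: [3.5, -1.2, -5.7]
opening: 0.0119
```

```bash
python3 -c "
from h import *
fj(3)"
```

```text
t 11.0 jig [-5.6, -169.6, 64.4] Fjig xyz [ 2.63 -1.48 -5.07] open 12.2
```

Call:
{"method": "arm_command", "body": {
  "deltas": [
    {"x": 0, "y": -0.0101, "z": 0.0036, "wx": 0, "wy": 0, "wz": 0, "hand": 8},
    {"x": 0, "y": -0.0091, "z": 0.0052, "wx": 0, "wy": 0, "wz": 0, "hand": 8},
    {"x": 0, "y": -0.0074, "z": 0.0073, "wx": 0, "wy": 0, "wz": 0, "hand": 8},
    {"x": 0, "y": -0.0053, "z": 0.009, "wx": 0, "wy": 0, "wz": 0, "hand": 8},
    {"x": 0, "y": -0.0028, "z": 0.01, "wx": 0, "wy": 0, "wz": 0, "hand": 8},
    {"x": 0, "y": -0.0001, "z": 0.0105, "wx": 0, "wy": 0, "wz": 0, "hand": 8},
    {"x": 0, "y": 0.0026, "z": 0.0101, "wx": 0, "wy": 0, "wz": 0, "hand": 8},
    {"x": 0, "y": 0.0052, "z": 0.0091, "wx": 0, "wy": 0, "wz": 0, "hand": 8},
    {"x": 0, "y": 0, "z": 0, "wx": 0, "wy": 0, "wz": 0, "hand": 8}
  ]
}}

```text
time: 11.75
tcp_pos: [0.5898, -0.1239, 0.0243]
tool_rot: [[-0.087, 0.996, 0.0], [0.996, 0.087, 0.0], [0.0, 0.0, -1.0]]
ft_force: [3.2, -0.7, 5.6]
opening: 0.0123
```

```bash
python3 -c "
from h import *
fj(2)
f=grab_frame('wrist');cv2.imwrite('pics/w11.png',f['pixels'])
g=grab_frame('side');crop(g,270,175,110,100,7,'s11.png');g=grab_frame('top');crop(g,250,155,150,125,5,'t11.png')"
```

```text
t 11.8 jig [-20.6, -169.6, 24.5] Fjig xyz [ 3.53 -0.72  5.29] open 12.5
```

View pics/w11.png

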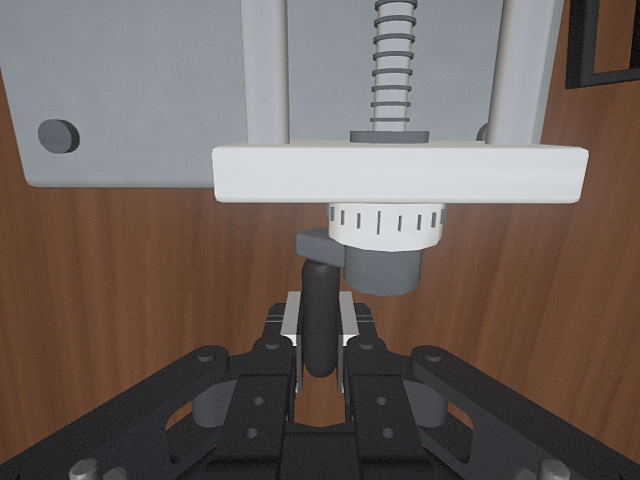

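View pics/s11.png

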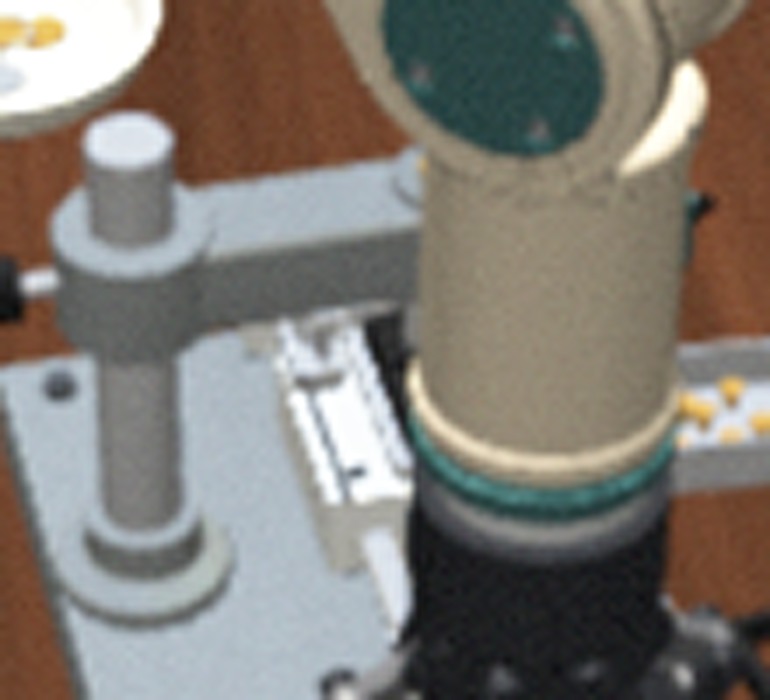

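View pics/t11.png

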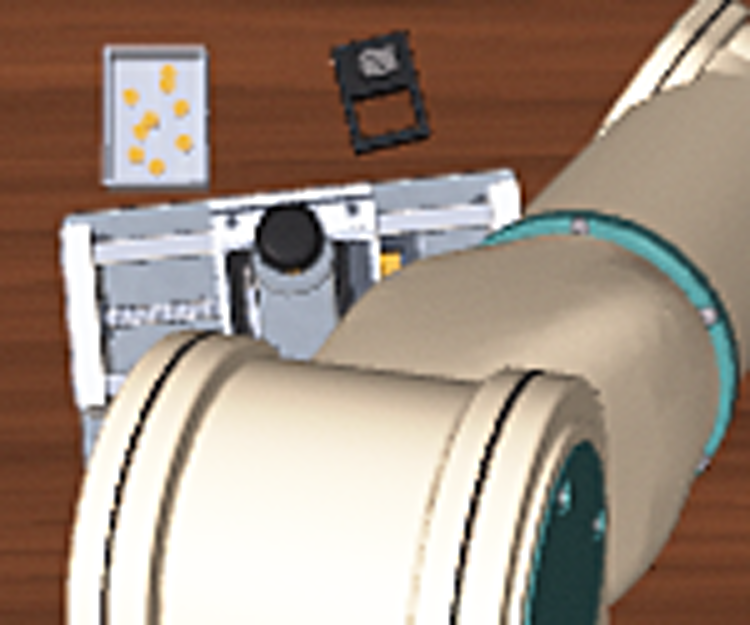

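```bash
python3 -c "
from h import *
arc(232,15,17,23.4)"
```

```text
247 y 0.0088 z 0.0052
262 y 0.0098 z 0.0027
277 y 0.0102 z 0.0001
292 y 0.0098 z -0.0025
307 y 0.0089 z -0.0051
322 y 0.0072 z -0.0071
337 y 0.0052 z -0.0088
352 y 0.0027 z -0.0098
367 y 0.0001 z -0.0102
382 y -0.0025 z -0.0098
397 y -0.0051 z -0.0089
412 y -0.0071 z -0.0072
427 y -0.0088 z -0.0052
442 y -0.0098 z -0.0027
457 y -0.0102 z -0.0001
472 y -0.0098 z 0.0025
487 y -0.0089 z 0.0051
```

Call:
{"method": "arm_command", "body": {
  "deltas": [
    {"x": 0, "y": 0.0088, "z": 0.0067, "wx": 0, "wy": 0, "wz": 0, "hand": 8},
    {"x": 0, "y": 0.0088, "z": 0.0052, "wx": 0, "wy": 0, "wz": 0, "hand": 8},
    {"x": 0, "y": 0.0098, "z": 0.0027, "wx": 0, "wy": 0, "wz": 0, "hand": 8},
    {"x": 0, "y": 0.0102, "z": 0.0001, "wx": 0, "wy": 0, "wz": 0, "hand": 8},
    {"x": 0, "y": 0.0098, "z": -0.0025, "wx": 0, "wy": 0, "wz": 0, "hand": 8},
    {"x": 0, "y": 0.0089, "z": -0.0051, "wx": 0, "wy": 0, "wz": 0, "hand": 8},
    {"x": 0, "y": 0.0072, "z": -0.0071, "wx": 0, "wy": 0, "wz": 0, "hand": 8},
    {"x": 0, "y": 0.0052, "z": -0.0088, "wx": 0, "wy": 0, "wz": 0, "hand": 8},
    {"x": 0, "y": 0.0027, "z": -0.0098, "wx": 0, "wy": 0, "wz": 0, "hand": 8},
    {"x": 0, "y": 0.0001, "z": -0.0102, "wx": 0, "wy": 0, "wz": 0, "hand": 8},
    {"x": 0, "y": 0, "z": 0, "wx": 0, "wy": 0, "wz": 0, "hand": 8}
  ]
}}

```text
time: 12.87
tcp_pos: [0.6324, -0.1205, 0.0444]
tool_rot: [[-0.086, 0.996, 0.002], [0.996, 0.086, -0.0], [-0.0, 0.002, -1.0]]
ft_force: [-0.4, -1.8, -1.2]
opening: 0.0114
```

```bash
python3 -c "
from h import *
fj(3)"
```

```text
t 12.97 jig [22.3, -169.9, 44.1] Fjig xyz [ 0.4  -2.3  -1.62] open 12.3
```

Call:
{"method": "arm_command", "body": {
  "deltas": [
    {"x": 0, "y": -0.0025, "z": -0.0098, "wx": 0, "wy": 0, "wz": 0, "hand": 8},
    {"x": 0, "y": -0.0051, "z": -0.0089, "wx": 0, "wy": 0, "wz": 0, "hand": 8},
    {"x": 0, "y": -0.0071, "z": -0.0072, "wx": 0, "wy": 0, "wz": 0, "hand": 8},
    {"x": 0, "y": -0.0088, "z": -0.0052, "wx": 0, "wy": 0, "wz": 0, "hand": 8},
    {"x": 0, "y": -0.0098, "z": -0.0027, "wx": 0, "wy": 0, "wz": 0, "hand": 8},
    {"x": 0, "y": -0.0102, "z": -0.0001, "wx": 0, "wy": 0, "wz": 0, "hand": 8},
    {"x": 0, "y": 0, "z": 0, "wx": 0, "wy": 0, "wz": 0, "hand": 8},
    {"x": 0, "y": 0, "z": 0, "wx": 0, "wy": 0, "wz": 0, "hand": 8}
  ]
}}

```text
time: 13.63
tcp_pos: [0.6051, -0.1228, 0.0636]
tool_rot: [[-0.086, 0.996, -0.0], [0.996, 0.086, 0.0], [0.0, -0.0, -1.0]]
ft_force: [1.0, -1.5, 2.9]
opening: 0.0122
```

```bash
python3 -c "
from h import *
fj(3)
g=grab_frame('top');crop(g,250,155,150,125,5,'t12.png')"
```

```text
t 13.73 jig [-4.9, -169.9, 63.5] Fjig xyz [ 0.46 -1.41  3.63] open 12.0
```

View pics/t12.png

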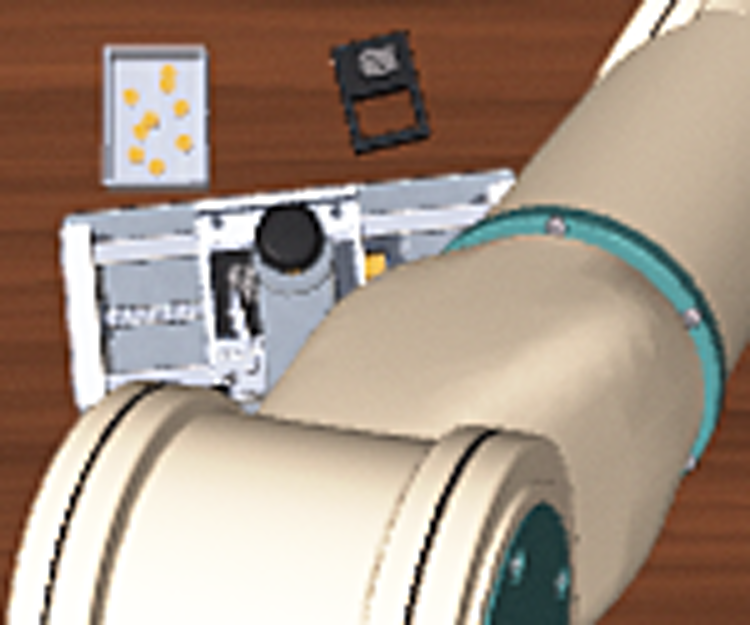

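Call:
{"method": "arm_command", "body": {
  "deltas": [
    {"x": 0, "y": 0, "z": 0, "wx": 0, "wy": 0, "wz": 0, "hand": 40},
    {"x": 0, "y": 0, "z": 0, "wx": 0, "wy": 0, "wz": 0, "hand": 40},
    {"x": 0, "y": 0, "z": 0, "wx": 0, "wy": 0, "wz": 0, "hand": 40},
    {"x": 0, "y": 0, "z": -0.02, "wx": 0, "wy": 0, "wz": 0, "hand": 40},
    {"x": 0, "y": 0, "z": -0.04, "wx": 0, "wy": 0, "wz": 0, "hand": 40},
    {"x": 0, "y": 0, "z": -0.06, "wx": 0, "wy": 0, "wz": 0, "hand": 0},
    {"x": 0, "y": 0, "z": -0.06, "wx": 0, "wy": 0, "wz": 0, "hand": 0},
    {"x": 0, "y": 0, "z": -0.06, "wx": 0, "wy": 0, "wz": 0, "hand": 0},
    {"x": 0, "y": 0, "z": -0.06, "wx": 0, "wy": 0, "wz": 0, "hand": 0},
    {"x": 0, "y": 0, "z": -0.06, "wx": 0, "wy": 0, "wz": 0, "hand": 0},
    {"x": 0, "y": 0, "z": -0.02, "wx": 0, "wy": 0, "wz": 0, "hand": 0},
    {"x": 0, "y": 0, "z": 0, "wx": 0, "wy": 0, "wz": 0, "hand": 0}
  ]
}}

```text
time: 14.78
tcp_pos: [0.6074, -0.1234, 0.2959]
tool_rot: [[-0.086, 0.996, 0.007], [0.996, 0.086, -0.001], [-0.002, 0.007, -1.0]]
ft_force: [-0.2, -0.3, 0.3]
opening: -0.0001
```

```bash
python3 -c "
from h import *
f=grab_frame('wrist');crop(f,190,0,300,240,2.5,'w13.png');g=grab_frame('side');crop(g,270,165,120,120,6,'s13.png')
fj(2)
P=(O)*1000; P[2]=280
go(P)"
```

```text
t 14.93 jig [-5.1, -169.2, 290.8] Fjig xyz [ 0.01 -0.35  0.02] open 0.1
t 14.93 tcp [604.8, -122.0, 290.2] yaw 94.96 tilt [-0.0019, 0.0009, -1.0] F [0.4, -1.25, -0.09] open 0.1
tool mm [169.0, 5.5, 10.4] shares [0.2817, 0.0092, 0.0174]
```

View pics/w13.png

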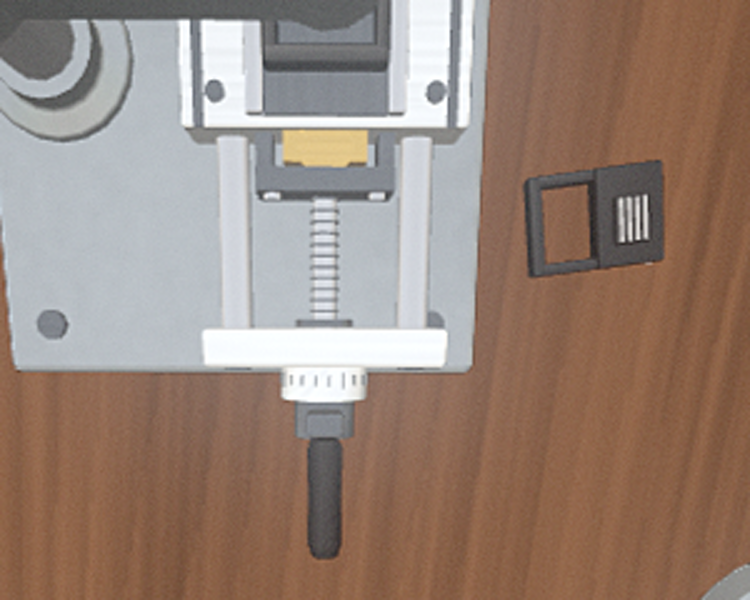

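View pics/s13.png

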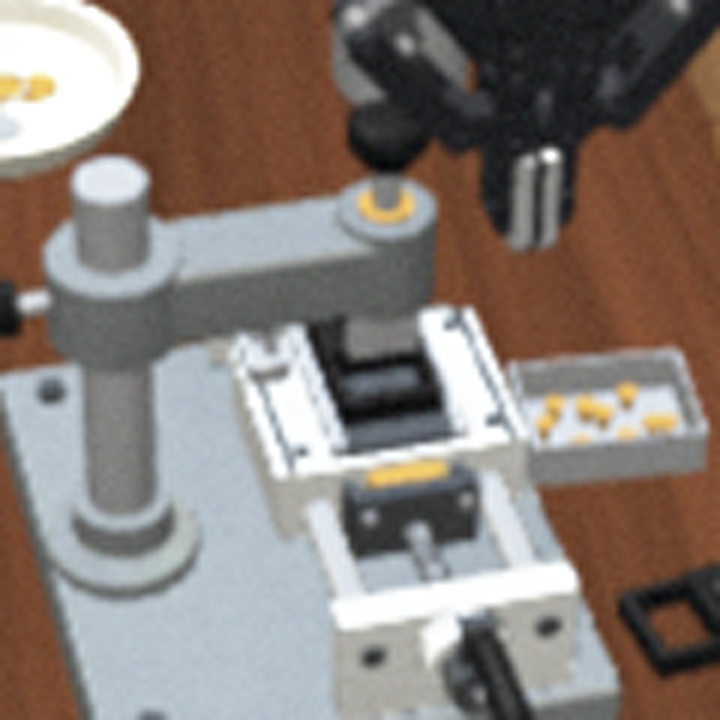

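Run:
```python
from h import *
f=grab_frame("wrist");W=lambda x,y:(190+x/2.5,y/2.5)
for n,uv,z in [("win near",W(325,45),.12),("buckle near",W(325,60),.12),("carr near L",W(185,130),.106),("nut",W(325,147),.09),("handle tip",W(325,556),.103),("handle root",W(325,440),.103)]: print(n,jig(onz(f,uv,z)))
s=grab_frame("side");S=lambda x,y:(270+x/6,165+y/6)
for n,uv,z in [("far?",S(378,366),.12),("near win",S(390,398),.12),("carr near",S(370,470),.106),("mid",S(365,330),.128)]: print(n,jig(onz(s,uv,z)))
```

```text
win near [-4.7, -12.0, 120.0]
buckle near [-4.7, -16.3, 120.0]
carr near L [-52.0, -33.9, 106.0]
nut [-4.7, -36.6, 90.0]
handle tip [-4.6, -183.0, 103.0]
handle root [-4.6, -138.3, 103.0]
far? [-1.9, -0.5, 120.0]
near win [-2.3, -20.0, 120.0]
carr near [-16.3, -43.2, 106.0]
mid [-3.7, 12.6, 128.0]
```

Run:
```python
from h import *
f=grab_frame("top");im=f["pixels"];crop(f,290,185,60,55,12,"t14.png")
# initial image
i0=cv2.imread("pics/top0.png")[185:240,290:350];cv2.imwrite("pics/t14a.png",cv2.resize(i0,None,fx=12,fy=12,interpolation=cv2.INTER_CUBIC))
s=grab_frame("side");crop(s,315,210,50,50,12,"s14.png")
fj(2)
w=grab_frame("wrist");crop(w,250,0,120,80,6,"w14.png");print(jig(w["T"][:3,3]))
```

```text
t 15.18 jig [-5.1, -169.4, 289.7] Fjig xyz [-0.06  0.12 -0.38] open 0.2
[-4.3, -95.8, 453.7]
```

View pics/t14.png

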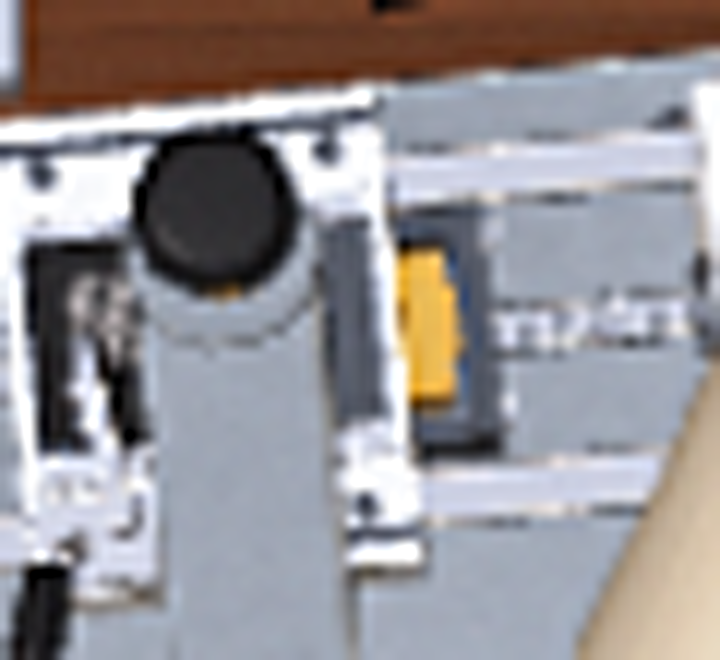

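View pics/t14a.png

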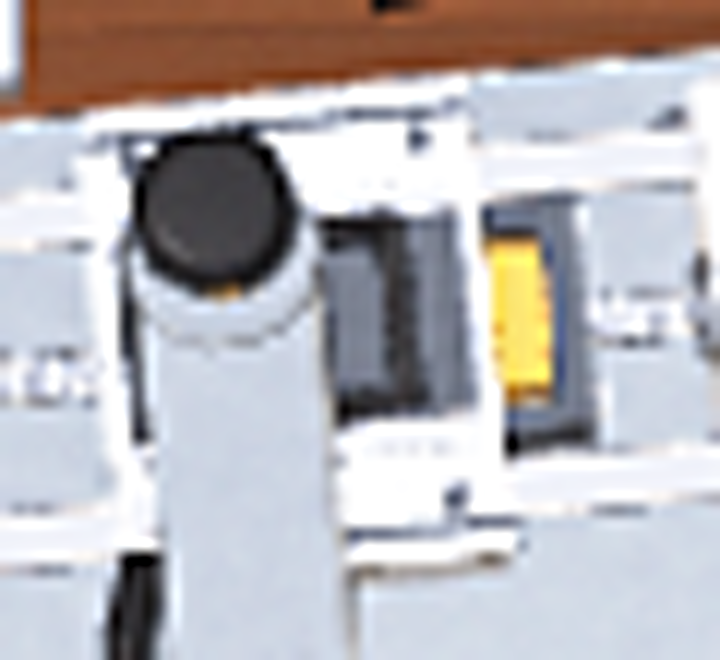

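View pics/s14.png

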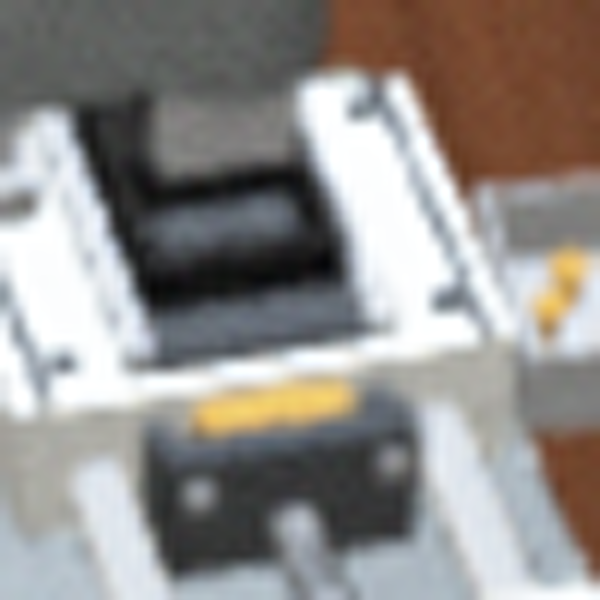

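View pics/w14.png

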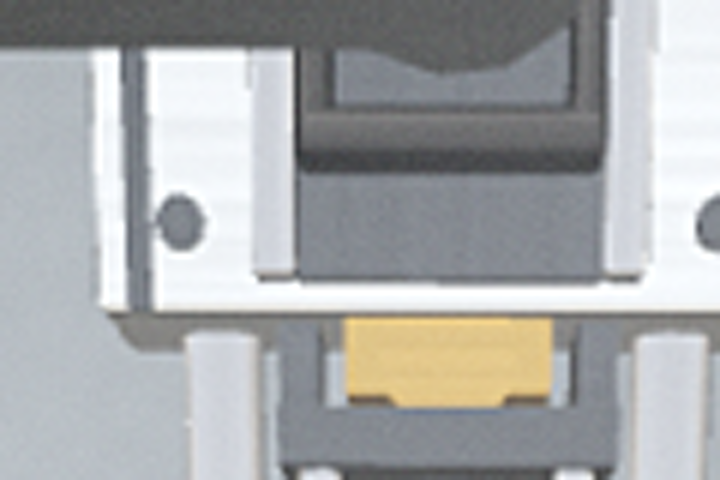

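Run:
```python
from h import *
s=grab_frame("side");S=lambda x,y:(315+x/12,210+y/12)
t=grab_frame("top");T=lambda x,y:(290+x/12,185+y/12)
for n,uv,z in [("far wall bottom",S(225,196),.106),("near win",S(245,258),.12),("buckle near top",S(250,280),.12),("tongue bottom",S(225,178),.128),("carr near top",S(250,385),.106)]: print(n,jig(onz(s,uv,z)))
for n,uv,z in [("scr now",T(326,151),.106),("scr then",T(418,137),.106),("win near then",T(388,310),.12),("rim then",T(418,310),.12),("carr near then",T(480,330),.106),("carr near now",T(398,330),.106),("cl",T(0,300),.106),("carr farnow",T(10,330),.106),("far then",T(98,330),.106)]: print(n,jig(onz(t,uv,z)))
```

```text
far wall bottom [4.1, 13.8, 106.0]
near win [-1.6, -20.8, 120.0]
buckle near top [-2.3, -27.3, 120.0]
tongue bottom [-1.7, -6.0, 128.0]
carr near top [-5.9, -41.3, 106.0]
scr now [35.7, -22.4, 106.0]
scr then [36.6, -41.7, 106.0]
win near then [-1.7, -31.3, 120.0]
rim then [-2.3, -37.4, 120.0]
carr near then [-5.3, -50.1, 106.0]
carr near now [-3.5, -33.2, 106.0]
cl [11.5, 48.0, 106.0]
carr farnow [5.1, 46.6, 106.0]
far then [3.1, 28.5, 106.0]
```

Call:
{"method": "arm_command", "body": {
  "deltas": [
    {"x": 0.047, "y": 0.0015, "z": 0, "wx": 0, "wy": 0, "wz": 0, "hand": 0},
    {"x": 0.047, "y": 0.0015, "z": 0, "wx": 0, "wy": 0, "wz": 0, "hand": 0},
    {"x": 0.047, "y": 0.0015, "z": 0, "wx": 0, "wy": 0, "wz": 0, "hand": 0},
    {"x": 0.047, "y": 0.0015, "z": 0, "wx": 0, "wy": 0, "wz": 0, "hand": 0},
    {"x": 0.047, "y": 0.0015, "z": 0, "wx": 0, "wy": 0, "wz": 0, "hand": 0},
    {"x": 0.047, "y": 0.0015, "z": 0, "wx": 0, "wy": 0, "wz": 0, "hand": 0},
    {"x": 0, "y": 0, "z": 0.03, "wx": 0, "wy": 0, "wz": 0, "hand": 0},
    {"x": 0, "y": 0, "z": 0.03, "wx": 0, "wy": 0, "wz": 0, "hand": 0},
    {"x": 0, "y": 0, "z": 0.02, "wx": 0, "wy": 0, "wz": 0, "hand": 0},
    {"x": 0, "y": 0, "z": 0, "wx": 0, "wy": 0, "wz": 0, "hand": 0},
    {"x": 0, "y": 0, "z": 0, "wx": 0, "wy": 0, "wz": 0, "hand": 0}
  ]
}}

```text
time: 16.25
tcp_pos: [0.5962, 0.0464, 0.2426]
tool_rot: [[-0.086, 0.996, -0.001], [0.996, 0.086, -0.0], [-0.0, -0.001, -1.0]]
ft_force: [1.4, 0.3, 1.4]
opening: 0.0003
```

```bash
python3 -c "
from h import *
f=grab_frame('wrist');cv2.imwrite('pics/w15.png',f['pixels']);g=grab_frame('side');crop(g,270,135,140,120,5,'s15.png')
fj(2)
"
```

```text
t 16.4 jig [1.5, -0.9, 243.9] Fjig xyz [ 0.18 -0.03  0.33] open -0.3
```

View pics/w15.png

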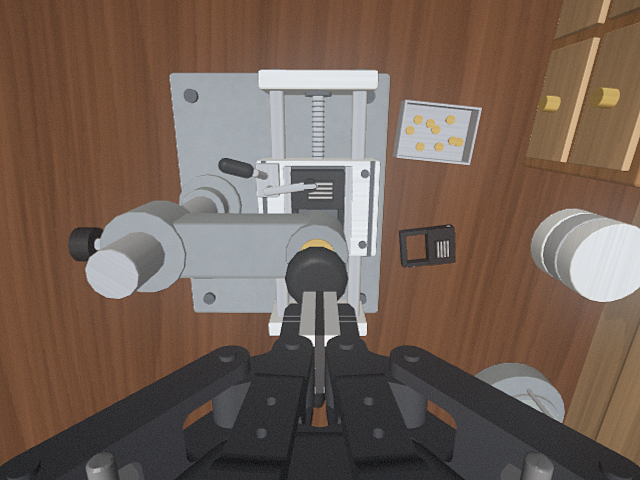

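View pics/s15.png

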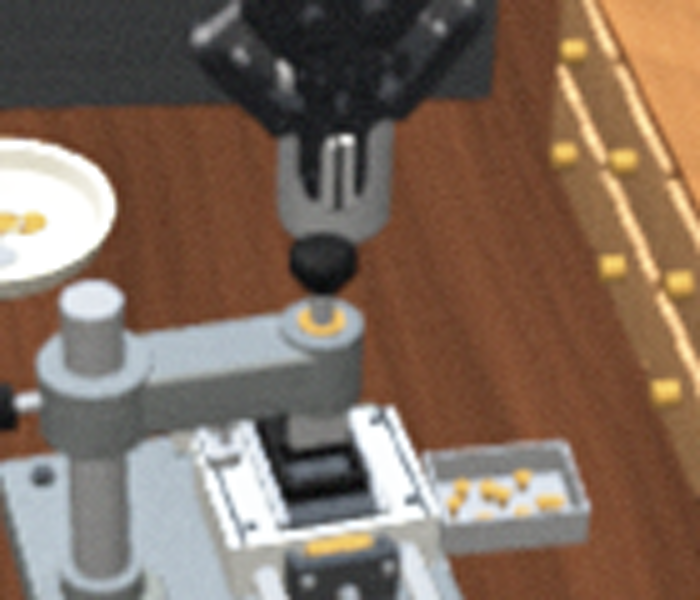

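Call:
{"method": "arm_command", "body": {
  "deltas": [
    {"x": 0, "y": -0.004, "z": 0.01, "wx": 0, "wy": 0, "wz": 0, "hand": 0},
    {"x": 0, "y": 0, "z": 0.01, "wx": 0, "wy": 0, "wz": 0, "hand": 0},
    {"x": 0, "y": 0, "z": 0.01, "wx": 0, "wy": 0, "wz": 0, "hand": 0},
    {"x": 0, "y": 0, "z": 0.005, "wx": 0, "wy": 0, "wz": 0, "hand": 0},
    {"x": 0, "y": 0, "z": 0.005, "wx": 0, "wy": 0, "wz": 0, "hand": 0},
    {"x": 0, "y": 0, "z": 0.005, "wx": 0, "wy": 0, "wz": 0, "hand": 0},
    {"x": 0, "y": 0, "z": 0.005, "wx": 0, "wy": 0, "wz": 0, "hand": 0}
  ]
}}

```text
time: 16.98
tcp_pos: [0.594, 0.0462, 0.2129]
tool_rot: [[-0.086, 0.996, -0.0], [0.996, 0.086, 0.0], [0.0, -0.0, -1.0]]
ft_force: [-0.8, 0.7, 2.5]
opening: 0.0002
```

```bash
python3 -c "
from h import *
fj(3)
g=grab_frame('side');crop(g,270,135,140,120,5,'s16.png')
"
```

```text
t 17.08 jig [-1.7, -0.5, 212.6] Fjig xyz [-0.45  0.2   0.64] open -0.0
```

View pics/s16.png

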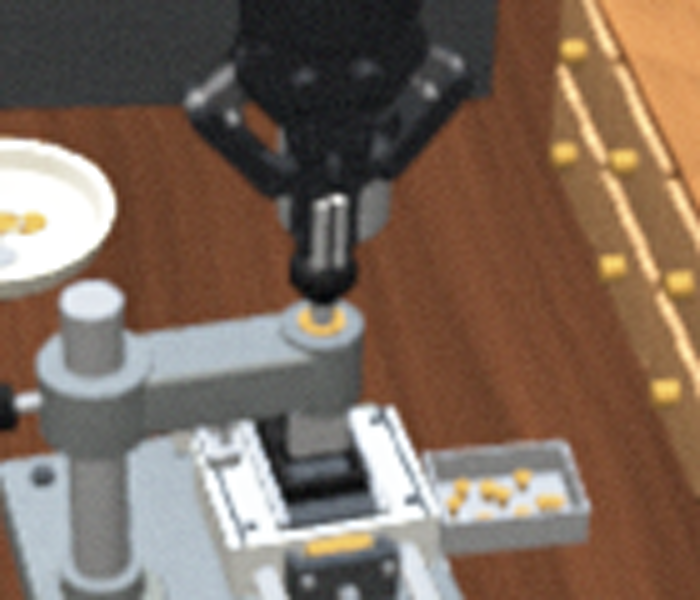

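Call:
{"method": "arm_command", "body": {
  "deltas": [
    {"x": 0, "y": 0, "z": 0.004, "wx": 0, "wy": 0, "wz": 0, "hand": 0},
    {"x": 0, "y": 0, "z": 0.004, "wx": 0, "wy": 0, "wz": 0, "hand": 0},
    {"x": 0, "y": 0, "z": 0.003, "wx": 0, "wy": 0, "wz": 0, "hand": 0},
    {"x": 0, "y": 0, "z": 0.003, "wx": 0, "wy": 0, "wz": 0, "hand": 0}
  ]
}}

```text
time: 17.47
tcp_pos: [0.5945, 0.0462, 0.2046]
tool_rot: [[-0.086, 0.996, 0.001], [0.996, 0.086, -0.0], [-0.0, 0.001, -1.0]]
ft_force: [0.7, -0.6, 2.5]
opening: -0.0002
```

Call:
{"method": "arm_command", "body": {
  "deltas": [
    {"x": 0, "y": 0, "z": 0.003, "wx": 0, "wy": 0, "wz": 0, "hand": 0},
    {"x": 0, "y": 0, "z": 0.003, "wx": 0, "wy": 0, "wz": 0, "hand": 0}
  ]
}}

```text
time: 17.63
tcp_pos: [0.5945, 0.0461, 0.201]
tool_rot: [[-0.086, 0.996, 0.001], [0.996, 0.086, -0.0], [-0.0, 0.001, -1.0]]
ft_force: [0.1, 0.2, 3.6]
opening: 0.0003
```

Call:
{"method": "arm_command", "body": {
  "deltas": [
    {"x": 0, "y": 0, "z": 0.003, "wx": 0, "wy": 0, "wz": 0, "hand": 0},
    {"x": 0, "y": 0, "z": 0.003, "wx": 0, "wy": 0, "wz": 0, "hand": 0},
    {"x": 0, "y": 0, "z": 0.003, "wx": 0, "wy": 0, "wz": 0, "hand": 0}
  ]
}}

```text
time: 17.88
tcp_pos: [0.5947, 0.0462, 0.1977]
tool_rot: [[-0.086, 0.996, 0.001], [0.996, 0.086, 0.001], [0.001, 0.002, -1.0]]
ft_force: [-7.7, 0.7, 29.5]
opening: 0.0
```

Call:
{"method": "arm_command", "body": {
  "deltas": [
    {"x": 0, "y": 0, "z": 0.002, "wx": 0, "wy": 0, "wz": 0, "hand": 0},
    {"x": 0, "y": 0, "z": 0.002, "wx": 0, "wy": 0, "wz": 0, "hand": 0}
  ]
}}

```text
time: 18.05
tcp_pos: [0.5948, 0.0462, 0.1976]
tool_rot: [[-0.086, 0.996, 0.003], [0.996, 0.086, 0.002], [0.002, 0.003, -1.0]]
ft_force: [-10.5, 0.9, 39.9]
opening: 0.0
```

Call:
{"method": "arm_command", "body": {
  "deltas": [
    {"x": 0, "y": 0, "z": -0.01, "wx": 0, "wy": 0, "wz": 0, "hand": 0},
    {"x": 0, "y": 0, "z": -0.02, "wx": 0, "wy": 0, "wz": 0, "hand": 0},
    {"x": 0, "y": 0, "z": -0.04, "wx": 0, "wy": 0, "wz": 0, "hand": 0},
    {"x": 0, "y": 0, "z": -0.06, "wx": 0, "wy": 0, "wz": 0, "hand": 0},
    {"x": 0, "y": 0, "z": -0.05, "wx": 0, "wy": 0, "wz": 0, "hand": 0},
    {"x": 0, "y": 0, "z": 0, "wx": 0, "wy": 0, "wz": 0, "hand": 40}
  ]
}}

```text
time: 18.55
tcp_pos: [0.5971, 0.0456, 0.3067]
tool_rot: [[-0.086, 0.996, 0.009], [0.996, 0.086, 0.001], [-0.0, 0.009, -1.0]]
ft_force: [2.0, -0.4, 0.5]
opening: 0.011
```

```bash
python3 -c "
from h import *
fj(2)
g=grab_frame('side');crop(g,300,165,70,80,9,'s17.png')
i=cv2.imread('pics/side0.png')
s=cv2.resize(i[165:245,300:370],None,fx=9,fy=9,interpolation=cv2.INTER_CUBIC);cv2.imwrite('pics/s17a.png',s)
P=(O-.0053*EX-.1700*EY)*1000;P[2]=290; go(P)
"
```

```text
t 18.6 jig [0.6, -1.2, 305.2] Fjig xyz [ 0.8  -0.52 -0.22] open 18.1
t 18.65 tcp [594.3, 46.3, 301.7] yaw 94.95 tilt [0.0012, 0.0006, -1.0] F [-0.2, 0.55, -0.13] open 26.1
tool mm [-169.5, -4.0, 11.6] shares [-0.2825, -0.0066, 0.0194]
```

View pics/s17.png

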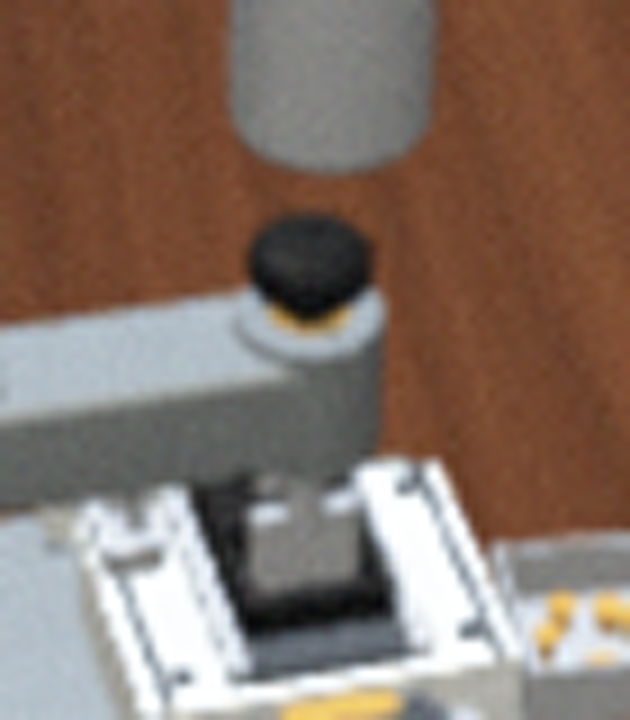

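Call:
{"method": "arm_command", "body": {
  "deltas": [
    {"x": -0.047, "y": -0.001, "z": 0, "wx": 0, "wy": 0, "wz": 0, "hand": 40},
    {"x": -0.047, "y": -0.001, "z": 0, "wx": 0, "wy": 0, "wz": 0, "hand": 40},
    {"x": -0.047, "y": 0, "z": 0, "wx": 0, "wy": 0, "wz": 0, "hand": 40},
    {"x": -0.047, "y": 0, "z": 0, "wx": 0, "wy": 0, "wz": 0, "hand": 40},
    {"x": -0.047, "y": 0, "z": 0.02, "wx": 0, "wy": 0, "wz": 0, "hand": 40},
    {"x": -0.047, "y": 0, "z": 0.04, "wx": 0, "wy": 0, "wz": 0, "hand": 40},
    {"x": 0, "y": 0, "z": 0.06, "wx": 0, "wy": 0, "wz": 0, "hand": 40},
    {"x": 0, "y": 0, "z": 0.06, "wx": 0, "wy": 0, "wz": 0, "hand": 40},
    {"x": 0, "y": 0, "z": 0.05, "wx": 0, "wy": 0, "wz": 0, "hand": 40},
    {"x": 0, "y": 0, "z": 0.02, "wx": 0, "wy": 0, "wz": 0, "hand": 40},
    {"x": 0, "y": 0, "z": 0, "wx": 0, "wy": 0, "wz": 0, "hand": 40},
    {"x": 0, "y": 0, "z": 0, "wx": 0, "wy": 0, "wz": 0, "hand": 40},
    {"x": 0, "y": 0, "z": 0, "wx": 0, "wy": 0, "wz": 0, "hand": 40},
    {"x": 0, "y": 0, "z": 0, "wx": 0, "wy": 0, "wz": 0, "hand": 40}
  ]
}}

```text
time: 19.82
tcp_pos: [0.6089, -0.1229, 0.1531]
tool_rot: [[-0.086, 0.996, 0.003], [0.996, 0.086, -0.001], [-0.001, 0.003, -1.0]]
ft_force: [-0.1, 0.3, 0.3]
opening: 0.04
```

```bash
python3 -c "
from h import *
fj(2)
f=grab_frame('wrist');cv2.imwrite('pics/w18.png',f['pixels']);np.save('T18.npy',f['T'])
g=grab_frame('side');crop(g,300,165,70,80,9,'s18.png')
print('knob z test',jig(onz(g,(300+309/9,165+240/9),.220)),jig(onz(g,(300+309/9,165+240/9),.240)))
fj(2)
"
```

```text
t 19.87 jig [-1.4, -170.2, 153.1] Fjig xyz [ 0.11 -0.33  0.15] open 40.0
knob z test [-0.7, -0.6, 220.0] [-8.1, -26.1, 240.0]
t 20.02 jig [-2.0, -169.8, 152.4] Fjig xyz [-0.17 -0.54  0.54] open 39.9
```

View pics/w18.png

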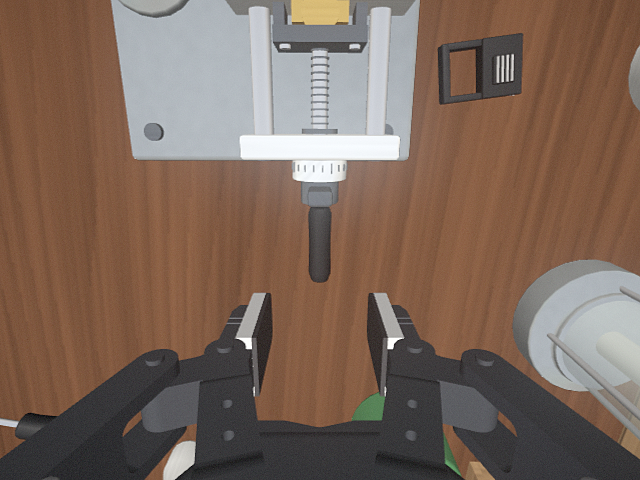

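Call:
{"method": "arm_command", "body": {
  "deltas": [
    {"x": 0, "y": 0, "z": 0.03, "wx": 0, "wy": 0, "wz": 0, "hand": 40},
    {"x": 0, "y": 0, "z": 0.04, "wx": 0, "wy": 0, "wz": 0, "hand": 40},
    {"x": 0, "y": 0, "z": 0.04, "wx": 0, "wy": 0, "wz": 0, "hand": 40},
    {"x": 0, "y": 0, "z": 0.03, "wx": 0, "wy": 0, "wz": 0, "hand": 40},
    {"x": 0, "y": 0, "z": 0.008, "wx": 0, "wy": 0, "wz": 0, "hand": 40},
    {"x": 0, "y": 0, "z": 0, "wx": 0, "wy": 0, "wz": 0, "hand": 40},
    {"x": 0, "y": 0, "z": 0, "wx": 0, "wy": 0, "wz": 0, "hand": 20},
    {"x": 0, "y": 0, "z": 0, "wx": 0, "wy": 0, "wz": 0, "hand": 8},
    {"x": 0, "y": 0, "z": 0, "wx": 0, "wy": 0, "wz": 0, "hand": 8},
    {"x": 0, "y": 0, "z": 0, "wx": 0, "wy": 0, "wz": 0, "hand": 8},
    {"x": 0, "y": 0, "z": 0, "wx": 0, "wy": 0, "wz": 0, "hand": 8}
  ]
}}

```text
time: 20.93
tcp_pos: [0.6088, -0.123, 0.0637]
tool_rot: [[-0.086, 0.996, 0.003], [0.996, 0.086, -0.001], [-0.001, 0.003, -1.0]]
ft_force: [1.4, -1.3, 2.7]
opening: 0.0123
```

```bash
python3 -c "
from h import *
fj(3)
f=grab_frame('wrist');cv2.imwrite('pics/w19.png',f['pixels'])
arc(90,-15,24,23.7)
"
```

```text
t 21.03 jig [-1.5, -170.4, 63.6] Fjig xyz [ 1.6  -1.2   3.84] open 12.1
75 y 0.0102 z 0.0013
60 y 0.0096 z 0.004
45 y 0.0081 z 0.0063
30 y 0.0063 z 0.0082
15 y 0.004 z 0.0095
0 y 0.0013 z 0.0102
-15 y -0.0013 z 0.0102
-30 y -0.004 z 0.0095
-45 y -0.0063 z 0.0082
-60 y -0.0081 z 0.0063
-75 y -0.0096 z 0.004
-90 y -0.0102 z 0.0013
-105 y -0.0102 z -0.0013
-120 y -0.0095 z -0.004
-135 y -0.0082 z -0.0063
-150 y -0.0063 z -0.0082
-165 y -0.004 z -0.0095
-180 y -0.0013 z -0.0102
-195 y 0.0013 z -0.0102
-210 y 0.004 z -0.0096
-225 y 0.0063 z -0.0081
-240 y 0.0081 z -0.0063
-255 y 0.0096 z -0.004
-270 y 0.0102 z -0.0013
```

View pics/w19.png

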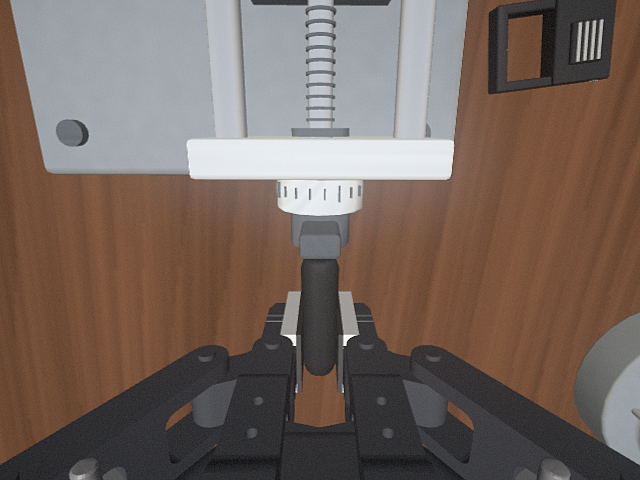

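Call:
{"method": "arm_command", "body": {
  "deltas": [
    {"x": 0, "y": 0.0102, "z": 0.0003, "wx": 0, "wy": 0, "wz": 0, "hand": 8},
    {"x": 0, "y": 0.0096, "z": 0.004, "wx": 0, "wy": 0, "wz": 0, "hand": 8},
    {"x": 0, "y": 0.0081, "z": 0.0063, "wx": 0, "wy": 0, "wz": 0, "hand": 8},
    {"x": 0, "y": 0.0063, "z": 0.0082, "wx": 0, "wy": 0, "wz": 0, "hand": 8},
    {"x": 0, "y": 0.004, "z": 0.0095, "wx": 0, "wy": 0, "wz": 0, "hand": 8},
    {"x": 0, "y": 0, "z": 0, "wx": 0, "wy": 0, "wz": 0, "hand": 8}
  ]
}}

```text
time: 21.58
tcp_pos: [0.632, -0.1211, 0.0445]
tool_rot: [[-0.086, 0.996, 0.003], [0.996, 0.086, -0.001], [-0.002, 0.002, -1.0]]
ft_force: [4.7, -1.7, 1.8]
opening: 0.0119
```

```bash
cat >> h.py <<'E'
def ft(th,n=4):
    F=[]
    for i in range(n):
        s=sense();F.append(s["ft_force"])
        if i<n-1: grab_frame("wrist")
    F=np.mean(F,0);f=np.array([F@EX,F[2]]);a=np.radians(th);u=np.array([np.cos(a),np.sin(a)]);t=np.array([np.sin(a),-np.cos(a)])
    print("t",round(s["time"],2),"radial out",round(f@u,2),"resist CW",round(-f@t,2),"F",f.round(2),"tcp",jig(s["tcp_pos"]))
E
python3 -c "
from h import *
ft(15)"
```

```text
t 21.73 radial out 4.82 resist CW 0.67 F [4.48 1.9 ] tcp [21.7, -170.4, 45.1]
```

Call:
{"method": "arm_command", "body": {
  "deltas": [
    {"x": 0, "y": 0.0028, "z": 0.0102, "wx": 0, "wy": 0, "wz": 0, "hand": 8},
    {"x": 0, "y": -0.0013, "z": 0.0102, "wx": 0, "wy": 0, "wz": 0, "hand": 8},
    {"x": 0, "y": -0.004, "z": 0.0095, "wx": 0, "wy": 0, "wz": 0, "hand": 8},
    {"x": 0, "y": -0.0063, "z": 0.0082, "wx": 0, "wy": 0, "wz": 0, "hand": 8},
    {"x": 0, "y": -0.0081, "z": 0.0063, "wx": 0, "wy": 0, "wz": 0, "hand": 8},
    {"x": 0, "y": -0.0096, "z": 0.004, "wx": 0, "wy": 0, "wz": 0, "hand": 8},
    {"x": 0, "y": 0, "z": 0, "wx": 0, "wy": 0, "wz": 0, "hand": 8}
  ]
}}

```text
time: 22.32
tcp_pos: [0.6126, -0.1222, 0.0158]
tool_rot: [[-0.085, 0.996, -0.002], [0.996, 0.085, 0.0], [0.0, -0.002, -1.0]]
ft_force: [1.6, -1.8, 4.3]
opening: 0.0121
```

```bash
python3 -c "
from h import *
ft(-75)"
```

```text
t 22.47 radial out -3.33 resist CW 2.16 F [1.23 3.78] tcp [3.2, -170.0, 16.0]
```

Call:
{"method": "arm_command", "body": {
  "deltas": [
    {"x": 0, "y": -0.0102, "z": 0.0003, "wx": 0, "wy": 0, "wz": 0, "hand": 8},
    {"x": 0, "y": -0.0102, "z": -0.0013, "wx": 0, "wy": 0, "wz": 0, "hand": 8},
    {"x": 0, "y": 0, "z": 0, "wx": 0, "wy": 0, "wz": 0, "hand": 8}
  ]
}}

```text
time: 22.72
tcp_pos: [0.6018, -0.1232, 0.0168]
tool_rot: [[-0.085, 0.996, 0.0], [0.996, 0.085, -0.0], [-0.0, 0.0, -1.0]]
ft_force: [2.0, -2.9, 0.1]
opening: 0.0118
```

```bash
python3 -c "
from h import *
ft(-105)"
```

```text
t 22.87 radial out -1.4 resist CW 1.76 F [2.06 0.9 ] tcp [-8.1, -170.1, 16.7]
```

Call:
{"method": "arm_command", "body": {
  "deltas": [
    {"x": 0, "y": -0.0095, "z": -0.004, "wx": 0, "wy": 0, "wz": 0, "hand": 8},
    {"x": 0, "y": -0.0082, "z": -0.0063, "wx": 0, "wy": 0, "wz": 0, "hand": 8},
    {"x": 0, "y": 0, "z": 0, "wx": 0, "wy": 0, "wz": 0, "hand": 8}
  ]
}}

```text
time: 23.12
tcp_pos: [0.5914, -0.1242, 0.0232]
tool_rot: [[-0.086, 0.996, 0.0], [0.996, 0.086, -0.0], [-0.0, 0.0, -1.0]]
ft_force: [2.1, -3.5, -1.0]
opening: 0.0119
```

```bash
python3 -c "
from h import *
ft(-135)"
```

```text
t 23.27 radial out -1.26 resist CW 2.06 F [ 2.35 -0.57] tcp [-18.5, -170.0, 22.9]
```

Call:
{"method": "arm_command", "body": {
  "deltas": [
    {"x": 0, "y": -0.0063, "z": -0.0082, "wx": 0, "wy": 0, "wz": 0, "hand": 8},
    {"x": 0, "y": -0.004, "z": -0.0095, "wx": 0, "wy": 0, "wz": 0, "hand": 8},
    {"x": 0, "y": 0, "z": 0, "wx": 0, "wy": 0, "wz": 0, "hand": 8}
  ]
}}

```text
time: 23.52
tcp_pos: [0.5855, -0.1246, 0.0339]
tool_rot: [[-0.086, 0.996, -0.0], [0.996, 0.086, -0.0], [-0.0, -0.0, -1.0]]
ft_force: [1.5, -4.4, -1.5]
opening: 0.012
```

```bash
python3 -c "
from h import *
ft(-165)"
```

```text
t 23.67 radial out -1.67 resist CW 1.68 F [ 2.05 -1.19] tcp [-24.7, -170.0, 33.4]
```

Call:
{"method": "arm_command", "body": {
  "deltas": [
    {"x": 0, "y": -0.0013, "z": -0.0102, "wx": 0, "wy": 0, "wz": 0, "hand": 8},
    {"x": 0, "y": 0.0013, "z": -0.0102, "wx": 0, "wy": 0, "wz": 0, "hand": 8},
    {"x": 0, "y": 0, "z": 0, "wx": 0, "wy": 0, "wz": 0, "hand": 8}
  ]
}}

```text
time: 23.92
tcp_pos: [0.5853, -0.1246, 0.0459]
tool_rot: [[-0.086, 0.996, -0.001], [0.996, 0.086, -0.0], [-0.0, -0.001, -1.0]]
ft_force: [1.5, -4.6, -2.4]
opening: 0.0122
```

```bash
python3 -c "
from h import *
ft(-195)
g=grab_frame('side');crop(g,300,165,70,80,9,'s20.png')"
```

```text
t 24.07 radial out -2.26 resist CW 1.55 F [ 1.78 -2.09] tcp [-25.1, -170.0, 45.4]
```

View pics/s20.png

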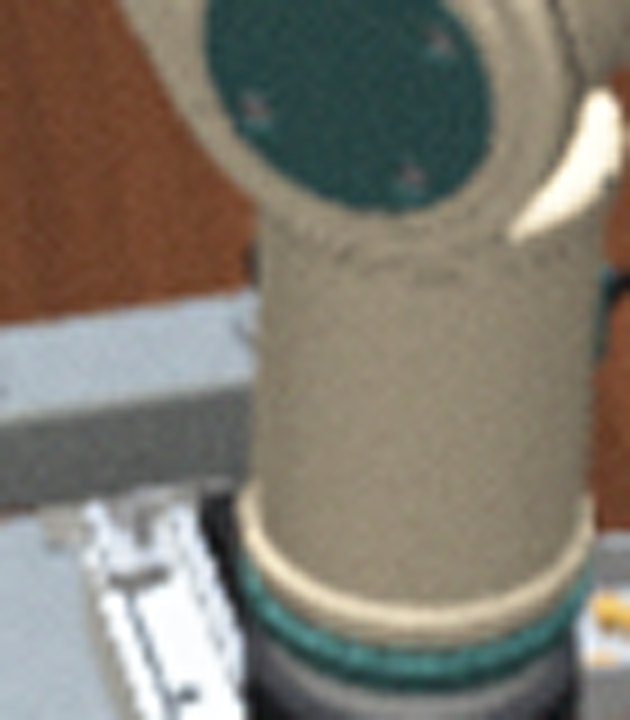

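Call:
{"method": "arm_command", "body": {
  "deltas": [
    {"x": 0, "y": 0.0045, "z": -0.0096, "wx": 0, "wy": 0, "wz": 0, "hand": 8},
    {"x": 0, "y": 0.0063, "z": -0.0081, "wx": 0, "wy": 0, "wz": 0, "hand": 8},
    {"x": 0, "y": 0, "z": 0, "wx": 0, "wy": 0, "wz": 0, "hand": 8}
  ]
}}

```text
time: 24.37
tcp_pos: [0.5907, -0.1242, 0.056]
tool_rot: [[-0.087, 0.996, -0.003], [0.996, 0.087, -0.0], [-0.0, -0.003, -1.0]]
ft_force: [-1.7, -4.8, -1.0]
opening: 0.0123
```

```bash
python3 -c "
from h import *
ft(-225)"
```

```text
t 24.52 radial out -0.76 resist CW 1.81 F [-0.74 -1.82] tcp [-20.1, -170.0, 55.6]
```

Call:
{"method": "arm_command", "body": {
  "deltas": [
    {"x": 0, "y": 0.0081, "z": -0.0063, "wx": 0, "wy": 0, "wz": 0, "hand": 8},
    {"x": 0, "y": 0.0096, "z": -0.004, "wx": 0, "wy": 0, "wz": 0, "hand": 8},
    {"x": 0, "y": 0, "z": 0, "wx": 0, "wy": 0, "wz": 0, "hand": 8}
  ]
}}

```text
time: 24.77
tcp_pos: [0.5995, -0.1236, 0.0619]
tool_rot: [[-0.087, 0.996, -0.007], [0.996, 0.087, -0.0], [0.001, -0.007, -1.0]]
ft_force: [-3.9, -5.5, 2.2]
opening: 0.0123
```

```bash
python3 -c "
from h import *
ft(-255)"
```

```text
t 24.92 radial out 3.44 resist CW 3.14 F [-3.93  2.5 ] tcp [-11.0, -170.2, 61.9]
```

```bash
python3 -c "
import numpy as np
P=np.array([(21.7,45.1),(3.2,16.0),(-8.1,16.7),(-18.5,22.9),(-24.7,33.4),(-25.1,45.4),(-20.1,55.6),(-11.0,61.9),(-1.5,63.6)])
A=np.c_[2*P,np.ones(len(P))];s=np.linalg.lstsq(A,(P**2).sum(1),rcond=None)[0];c=s[:2];print(c,np.sqrt(s[2]+c@c));d=P-c
print(np.hypot(*d.T).round(2),np.degrees(np.arctan2(d[:,1],d[:,0])).round(1))
Fs=[(4.48,1.9),(1.23,3.78),(2.06,.9),(2.35,-.57),(2.05,-1.19),(1.78,-2.09),(-.74,-1.82),(-3.93,2.5)]
for f,x in zip(Fs,d):
  a=np.arctan2(x[1],x[0]);print(round(np.degrees(a)),round(-(f[0]*np.sin(a)-f[1]*np.cos(a)),2),round(f[0]*np.cos(a)+f[1]*np.sin(a),2))
"
```

```text
[-1.6773407  39.76808117] 24.014497752339366
[23.98 24.26 23.95 23.82 23.89 24.09 24.29 24.02 23.83] [  12.8  -78.4 -105.6 -134.9 -164.5  166.5  139.3  112.8   89.6]
13 0.86 4.79
-78 1.96 -3.46
-106 1.74 -1.42
-135 2.07 -1.26
-165 1.69 -1.66
166 1.62 -2.22
139 1.86 -0.62
113 2.65 3.83
```

Add to h.py:
```python
C=np.array([-1.68,39.77])
def fm(n=5):
    F=[];P=[]
    for i in range(n):
        s=sense();F.append(s["ft_force"]);P.append(jig(s["tcp_pos"]))
        if i<n-1: grab_frame("wrist")
    sd=np.std(F,0);F=np.mean(F,0);f=np.array([F@EX,F[2]]);p=np.mean(P,0);d=p[[0,2]]-C
    u=d/np.hypot(*d);t=np.array([u[1],-u[0]])
    print("t",round(s["time"],2),"ang",round(np.degrees(np.arctan2(d[1],d[0])),1),"r",round(np.hypot(*d),2),"resistCW",round(-f@t,2),"radial",round(f@u,2),"Fy",round(F@EY,2),"sd",sd.round(2))
```

```text
(no output)
```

Call:
{"method": "arm_command", "body": {
  "deltas": [
    {"x": 0, "y": 0.004, "z": -0.002, "wx": 0, "wy": 0, "wz": 0, "hand": 8},
    {"x": 0, "y": 0.004, "z": -0.002, "wx": 0, "wy": 0, "wz": 0, "hand": 8},
    {"x": 0, "y": 0, "z": 0, "wx": 0, "wy": 0, "wz": 0, "hand": 8}
  ]
}}

```text
time: 25.17
tcp_pos: [0.6034, -0.1231, 0.0637]
tool_rot: [[-0.086, 0.996, -0.008], [0.996, 0.086, 0.0], [0.001, -0.008, -1.0]]
ft_force: [-3.1, -5.3, -1.1]
opening: 0.0125
```

```bash
python3 -c "
from h import *
fm()"
```

```text
t 25.37 ang 102.2 r 24.46 resistCW 3.89 radial 0.2 Fy -5.24 sd [0.3  0.4  0.29]
```

```bash
python3 -c "
from h import *
fm(3)
g=grab_frame('top');crop(g,290,185,60,55,12,'t21.png');g=grab_frame('side');crop(g,280,165,110,110,7,'s21.png')"
```

```text
t 25.47 ang 102.3 r 24.43 resistCW 3.55 radial 0.25 Fy -5.29 sd [0.67 0.26 0.04]
```

View pics/t21.png

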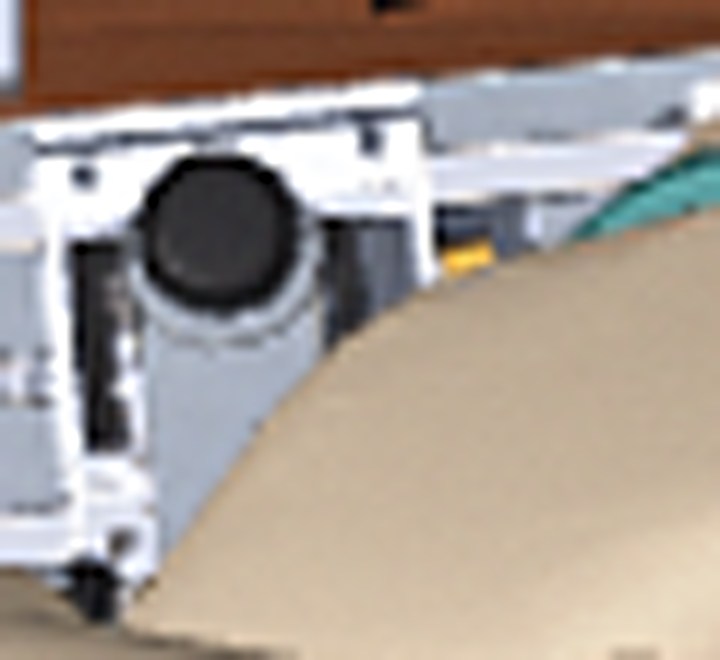

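View pics/s21.png

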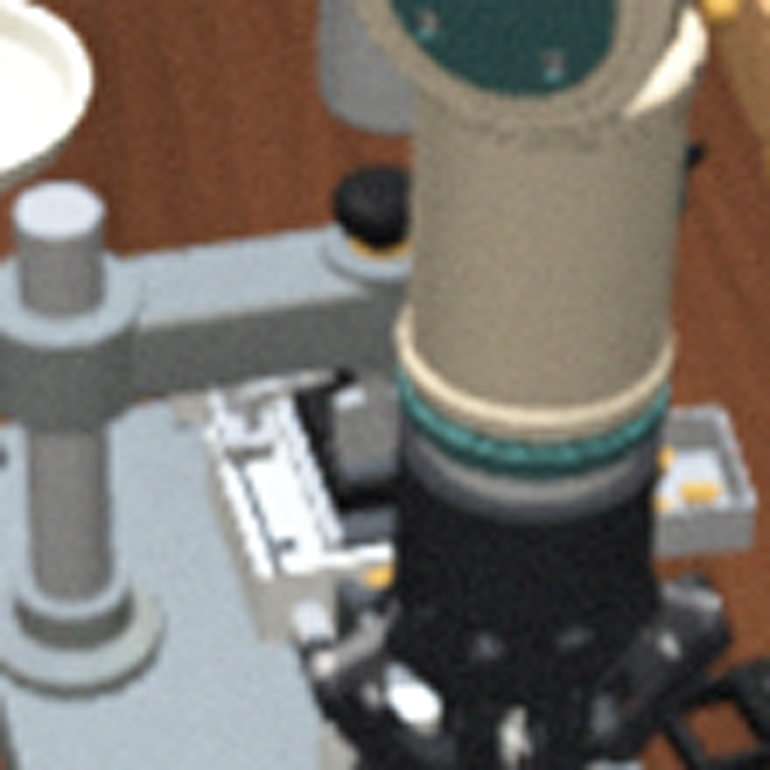

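Call:
{"method": "arm_command", "body": {
  "deltas": [
    {"x": 0, "y": 0.0025, "z": -0.0005, "wx": 0, "wy": 0, "wz": 0, "hand": 8},
    {"x": 0, "y": 0.0025, "z": -0.0005, "wx": 0, "wy": 0, "wz": 0, "hand": 8},
    {"x": 0, "y": 0, "z": 0, "wx": 0, "wy": 0, "wz": 0, "hand": 8}
  ]
}}

```text
time: 25.82
tcp_pos: [0.6059, -0.1229, 0.0641]
tool_rot: [[-0.086, 0.996, -0.009], [0.996, 0.086, 0.0], [0.001, -0.009, -1.0]]
ft_force: [-4.0, -5.3, 0.1]
opening: 0.0118
```

```bash
python3 -c "
from h import *
fm(6)"
```

```text
t 26.07 ang 96.4 r 24.48 resistCW 4.9 radial -0.19 Fy -5.23 sd [0.32 0.35 0.56]
```

Call:
{"method": "arm_command", "body": {
  "deltas": [
    {"x": 0, "y": -0.0015, "z": 0, "wx": 0, "wy": 0, "wz": 0, "hand": 8},
    {"x": 0, "y": 0, "z": 0, "wx": 0, "wy": 0, "wz": 0, "hand": 8}
  ]
}}

```text
time: 26.23
tcp_pos: [0.6055, -0.1229, 0.0642]
tool_rot: [[-0.086, 0.996, -0.007], [0.996, 0.086, 0.0], [0.001, -0.007, -1.0]]
ft_force: [-2.0, -5.9, -1.7]
opening: 0.0122
```

```bash
python3 -c "
from h import *
fm(6)"
```

```text
t 26.48 ang 97.1 r 24.59 resistCW 3.36 radial -1.2 Fy -5.14 sd [0.37 0.47 0.44]
```

Call:
{"method": "arm_command", "body": {
  "deltas": [
    {"x": 0, "y": 0, "z": 0, "wx": 0, "wy": 0, "wz": 0, "hand": 15},
    {"x": 0, "y": 0, "z": 0, "wx": 0, "wy": 0, "wz": 0, "hand": 20},
    {"x": 0, "y": 0, "z": 0, "wx": 0, "wy": 0, "wz": 0, "hand": 30},
    {"x": 0, "y": 0, "z": 0, "wx": 0, "wy": 0, "wz": 0, "hand": 45},
    {"x": 0, "y": 0, "z": 0, "wx": 0, "wy": 0, "wz": 0, "hand": 45},
    {"x": 0, "y": 0, "z": 0, "wx": 0, "wy": 0, "wz": 0, "hand": 45}
  ]
}}

```text
time: 26.98
tcp_pos: [0.6101, -0.1212, 0.0659]
tool_rot: [[-0.087, 0.996, 0.001], [0.996, 0.087, 0.001], [0.001, 0.001, -1.0]]
ft_force: [0.3, -0.6, 0.1]
opening: 0.0451
```

```bash
python3 -c "
from h import *
fm(2)
f=grab_frame('wrist');cv2.imwrite('pics/w22.png',f['pixels'])"
```

```text
t 27.03 ang 86.4 r 26.18 resistCW -0.31 radial 0.2 Fy -0.21 sd [0.07 0.41 0.13]
```

View pics/w22.png

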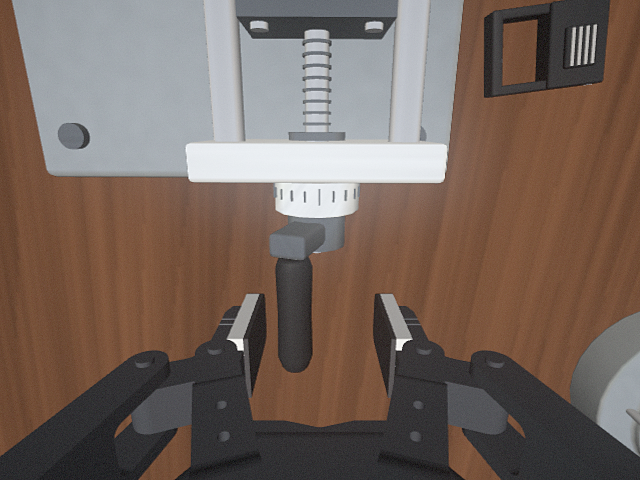

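Call:
{"method": "arm_command", "body": {
  "deltas": [
    {"x": 0, "y": 0, "z": -0.02, "wx": 0, "wy": 0, "wz": 0, "hand": 45},
    {"x": 0, "y": 0, "z": -0.04, "wx": 0, "wy": 0, "wz": 0, "hand": 45},
    {"x": 0, "y": 0, "z": -0.05, "wx": 0, "wy": 0, "wz": 0, "hand": 45},
    {"x": 0, "y": 0, "z": -0.05, "wx": 0, "wy": 0, "wz": 0, "hand": 45},
    {"x": 0, "y": 0, "z": -0.03, "wx": 0, "wy": 0, "wz": 0, "hand": 45},
    {"x": 0.02, "y": 0, "z": 0, "wx": 0, "wy": 0, "wz": 0, "hand": 45},
    {"x": 0.04, "y": 0, "z": 0, "wx": 0, "wy": 0, "wz": 0, "hand": 45},
    {"x": 0, "y": 0, "z": 0, "wx": 0, "wy": 0, "wz": 0, "hand": 45},
    {"x": 0, "y": 0, "z": 0, "wx": 0, "wy": 0, "wz": 0, "hand": 45}
  ]
}}

```text
time: 27.83
tcp_pos: [0.6062, -0.0838, 0.1797]
tool_rot: [[-0.09, 0.996, -0.001], [0.996, 0.09, 0.002], [0.002, -0.0, -1.0]]
ft_force: [-0.2, -0.2, 0.6]
opening: 0.0445
```

```bash
python3 -c "
from h import *
fj(2)
f=grab_frame('wrist');crop(f,220,0,200,160,4,'w23.png');g=grab_frame('side');crop(g,310,210,60,60,10,'s23.png')"
```

```text
t 27.88 jig [-0.8, -132.0, 179.7] Fjig xyz [-0.03 -0.5   0.94] open 45.1
```

View pics/w23.png

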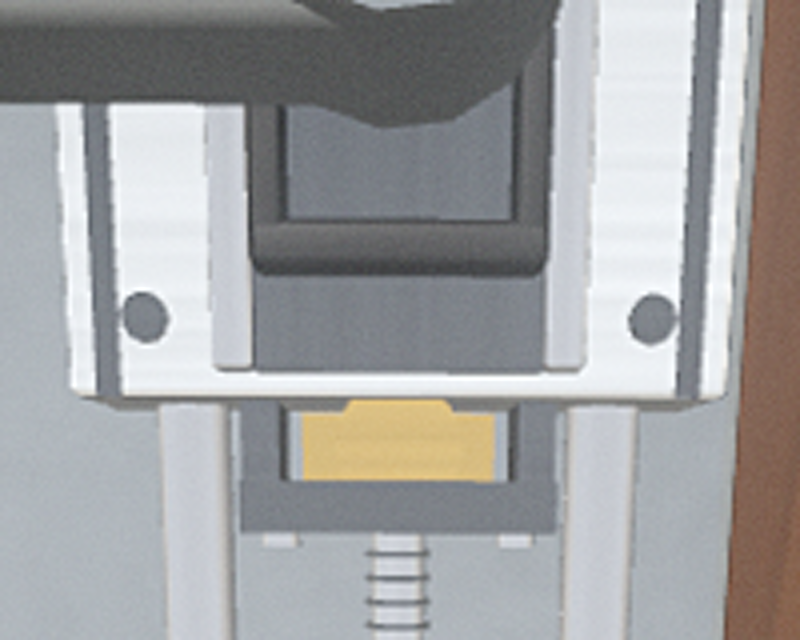

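View pics/s23.png

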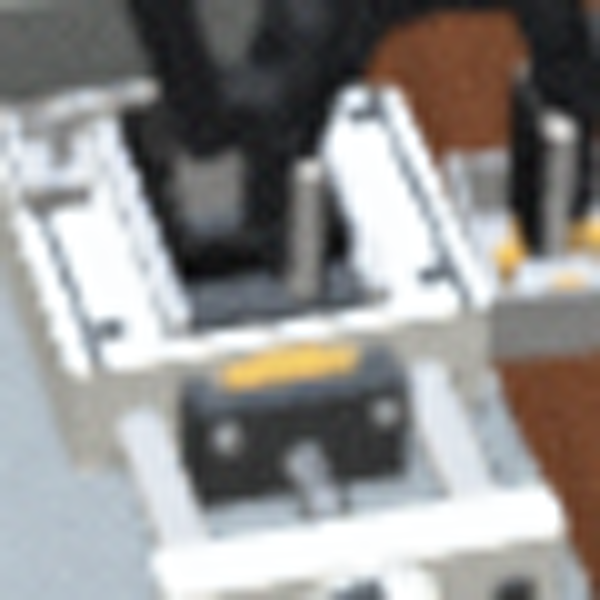

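Run:
```python
from h import *
f=grab_frame("wrist");crop(f,220,0,200,160,4,'w24.png')
W=lambda x,y:(220+x/4,y/4)
for n,uv,z in [("win near",W(400,222),.12),("carr near",W(400,395),.106)]: print(n,jig(onz(f,uv,z)))
fj(2)
```

```text
win near [-0.2, -23.3, 120.0]
carr near [-0.2, -44.3, 106.0]
t 28.08 jig [-1.0, -134.8, 179.7] Fjig xyz [ 0.06 -0.55 -0.32] open 45.3
```

Call:
{"method": "arm_command", "body": {
  "deltas": [
    {"x": 0, "y": 0, "z": -0.05, "wx": 0, "wy": 0, "wz": 0, "hand": 45},
    {"x": 0, "y": 0, "z": -0.05, "wx": 0, "wy": 0, "wz": 0, "hand": 45},
    {"x": 0, "y": 0, "z": -0.05, "wx": 0, "wy": 0, "wz": 0, "hand": 45},
    {"x": -0.05, "y": 0, "z": -0.04, "wx": 0, "wy": 0, "wz": 0, "hand": 45},
    {"x": -0.06, "y": 0, "z": 0, "wx": 0, "wy": 0, "wz": 0, "hand": 45},
    {"x": -0.06, "y": 0, "z": 0, "wx": 0, "wy": 0, "wz": 0, "hand": 45},
    {"x": -0.06, "y": 0, "z": 0, "wx": 0, "wy": 0, "wz": 0, "hand": 45},
    {"x": 0, "y": 0, "z": 0, "wx": 0, "wy": 0, "wz": 0, "hand": 45},
    {"x": 0, "y": 0, "z": 0, "wx": 0, "wy": 0, "wz": 0, "hand": 45},
    {"x": 0, "y": 0, "z": 0, "wx": 0, "wy": 0, "wz": 0, "hand": 45}
  ]
}}

```text
time: 28.92
tcp_pos: [0.618, -0.224, 0.2933]
tool_rot: [[-0.085, 0.996, -0.001], [0.996, 0.085, 0.001], [0.001, -0.001, -1.0]]
ft_force: [-0.1, 1.2, -0.1]
opening: 0.0452
```

Run:
```python
from h import *
fj(1)
g=grab_frame("side");crop(g,260,175,140,130,5,'s25.png');g=grab_frame("top");crop(g,290,185,60,55,12,'t25.png')
```

```text
t 28.92 jig [-0.9, -271.8, 293.3] Fjig xyz [ 0.01  1.21 -0.14] open 45.2
```

View pics/s25.png

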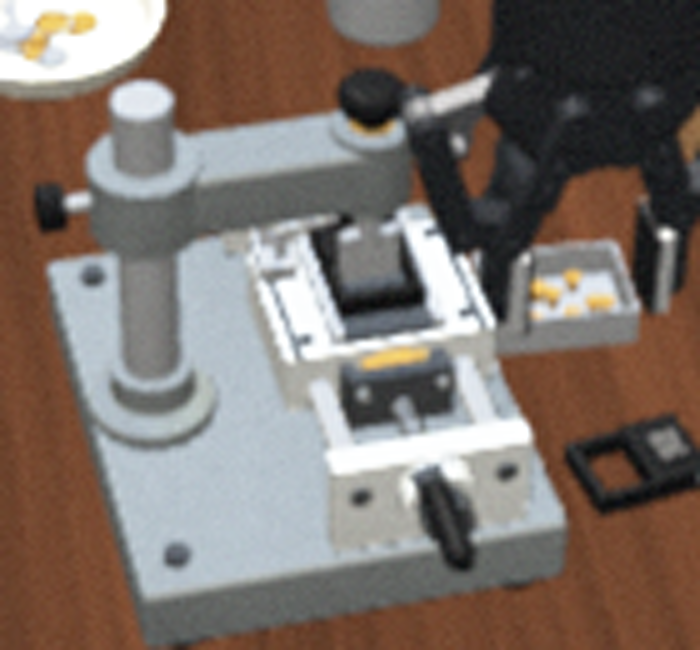

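View pics/t25.png

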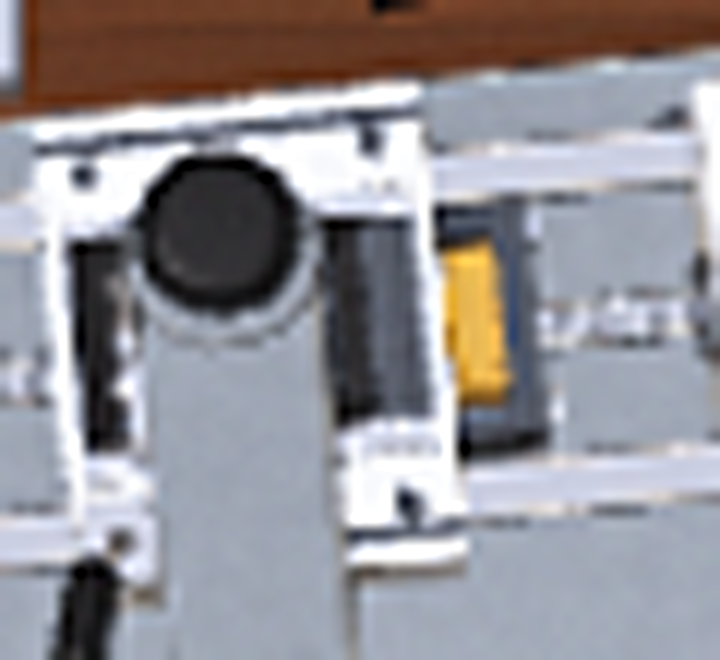

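```bash
python3 -c "
from workcell import job_done
print(job_done())"
```

```text
the job is handed in; nothing more can be done
None
```

The buckle is drawn up against the tongue and I handed the job in at about 29 s of the 72 s allowed, with the arm clear of the jig. The hand-in gave no verdict.

**What I did**
- **Wind out:** I wound the crank counter-clockwise about 1.7 turns, to where I measured the strap window under the tongue.
- **Plunger:** I pushed the knob down to its firm stop. At a picture point on the tongue's axis, it sat at the home height of 220 mm.
- **Wind back:** I wound clockwise about one turn until the effort rose from about 1.8 N to about 4.9 N. I then eased off to 3.4 N, opened the gripper and moved away.

**Last checks**
- After release the handle sprang back by about 16 degrees by eye.
- The carriage had not moved in the top picture, compared with when it was loaded.
- The brass nut sits against the crank side of its bracket, so the slack is out.
- The rivet tin and spare buckle show no movement. I did not compare the other bystanders before and after.

**What disagreed or went less than cleanly**
- **Fingertips:** They turned out to be about 33 mm further back than stated. My first grip closed on nothing above the handle, so I went 30 mm lower and gripped again.
- **Plunger force:** I sent one push more than needed, so the stop took about 40 N briefly. That is right at the limit if it counts as gripper-body contact.
- **Crank effort:** It peaked at about 4.9 N, above the 4 N given as snug but below the 6 N that bends the tongue. It also rose faster than described.
- **Window position:** The last measurement put the edge about 3 mm from where contact should be, about as far off as my other wrist-camera readings. I could not see the contact itself, so the judgement that it is snug rests on the force, the nut and the unmoved carriage.

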